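Stand a fallen gas bottle up and secure it in its bench bracket

TASK

The small gas bottle must not be left lying on the bench: hold it by its body, never by the cap, tip it up over the edge of its foot without lifting it off the bench until it stands upright by itself, and let go of it there. Then take it afresh by its cap, lift it straight into the yoke of the bench bracket so that its foot stands flat on the base plate, and swing the bracket's bar fully shut in front of it. Leave the other things on the bench where they are.

Things in the scene. Friction and masses are not known exactly. Their poses are not given: they have to be found in the camera images.
- bottle_centre (a point): centre of the small gas bottle, on its axis, half-way along: bare aluminium, round body 46 mm in diameter, 190 mm long overall, 0.3 to 0.5 kg. Its own x axis runs along the bottle from foot to cap. At the start it lies on one flat of its foot and does not roll away, the cap end pointing to the robot's left, within about 20 degrees either way
- bottle_foot (a point): centre of the flat end face of the bottle's foot, 95 mm from bottle_centre; 23 mm above the bench while the bottle lies, on the bench when it stands. Its own x axis runs from foot to cap
- bottle_cap (a point): point on the bottle's axis at mid-height of the straight part of the cap, 168 mm from the foot face (73 mm from bottle_centre); the cap is 32 mm in diameter here
- gas_bottle: the whole gas bottle; origin and axes as bottle_centre. Counted from the foot end: black octagonal anti-roll rubber foot, 46 mm across flats, over the first 14 mm; straight body 46 mm in diameter up to 118 mm; rounded shoulder up to 147 mm; steel screw-on cap 32 mm in diameter, straight-sided from 151 to 180 mm, domed to 190 mm
- bracket: bench bracket for the bottle, screwed down: grey base plate 130 mm wide, 6 mm thick, from 65 mm before the seat to 85 mm behind it; a column behind the seat carries a U-shaped steel yoke, open to front and top, 68 to 104 mm above the bench, 58 mm wide inside. Origin on the bench under the seat; x axis horizontal, from the open front towards the column, y left, z up
- seat (a point): where the centre of the bottle's foot belongs: on top of the base plate, 6 mm above the bench, in the middle of the yoke: about 6 mm of play each way between a bottle there and the yoke's cheeks, the two rubber buffers at its back and the shut bar; axes as the bracket's
- gate (a joint): angle of the bracket's swinging bar (vertical hinge, left front end of the yoke): 0 = shut, the bar lies across the open front in the forked keeper on the right cheek, at its stop; it grows as the bar swings out to the front, 1.57 = straight forwards, stop at 2.0. Slightly stiff: it stays where left, needs about 0.6 N at the knob. Shut, it clears a seated bottle by about 6 mm
- gate_hinge (a point): point on the hinge axis of the bar, at the bar's mid-height, 86 mm above the bench; 35 mm in front of the seat and 41 mm to its left; axes as the bracket's
- gate_knob (a point): centre of the black ball knob, 22 mm in diameter, on a short stud on the free end of the bar: 101 mm from the hinge axis, 36 mm above the bar's middle, 122 mm above the bench
- spanner: open-ended spanner, 162 mm long, lying at the left near the bench edge; bystander, origin at the centre of its underside
- meter: yellow hand-held meter, 170 x 66 x 31 mm, lying at the far right; bystander, origin at the centre of its underside
- tape_roll: roll of tape, 66 mm in diameter, 19 mm high, lying in the middle behind the work; bystander, origin at the centre of its underside
- beaker: clear beaker, 52 mm in diameter, 70 mm high, standing at the back; bystander, origin at the centre of its underside
Not all that is in view belongs to the job. There is more than one size of the bracket; the job needs the larger.

How it is judged:
By the outcome, as a careful person would: the job done as asked, in the order asked, and still so for the second after the job is handed in, with the robot touching nothing.
It also fails if it takes over 66 s, if anything falls off the work surface, if the arm or the gripper's body presses on something with over 40 N, if the wrist force passes 120 N, or if a joint passes its speed limit or range.

ROBOT

A 6-joint arm with a two-finger parallel gripper is mounted at the origin on a cart in front of the work surface, level with it; the furniture and walls round the work are solid. World frame = base frame: x ahead of the robot, y to its left, z up, the work surface at z = 0. Lengths are in m, angles in rad, forces in N, time in s.
With the tool pointing down it reaches from about 0.35 to 0.975 m from the base axis. Payload 4.9 kg.
Tool frame: the origin (TCP) lies at the very end of the fingers, on their centre line; the grasp point (between the pads) lies 19 mm behind it; z points along the fingers, y is the direction in which the jaws open and shut (so a half turn about z gives the same grasp; the last joint's range is limited). The gripper opens to 85 mm and grips with 20 to 120 N. Pads are 22 mm wide; open, the fingers measure 114 mm over their backs; the gripper's body (76 mm by 85 mm) begins 54 mm behind the grasp point. The pads swing forward as they close: fully open they stand 13 mm farther back than shut.
Start: joints at [-1.367, 0.053, 1.613, -0, 1.476, -0.119], TCP at [0.198, -0.593, 0.231] pointing down, gripper open.
Joint ranges: [-3.01, 3.01], [-1.01, 2.22], [0.06, 2.58], [-1.02, 4.17], [0.09, 2.62], [-3.14, 3.14]. Speed limits (rad/s): [2.57, 2.57, 3.14, 3.14, 3.14, 3.14].

INTERFACE

Orientations are given as a unit quaternion [w, x, y, z].
In Python, from plant import monitor, eyes, manip gives the robot as it stands.
- The arm moves only by the tool step_arm, never from a script. Its argument "motion" is a list of rows, each a list of 7 numbers: the shift along the world's x, y, z scaled (see below), then the turn, a rotation vector about the world's x, y, z scaled (see below), then the closure in counts, from 0 (fully open) to 255 (shut). In form: [[x, y, z, ax, ay, az, grip], ...]. A call has 1 to 10 rows; each row is the pose to reach, as a shift and turn from the pose commanded when the call began; what a row does not reach only later rows make up. The controller multiplies each number of a shift by 0.5 m and each number of a turn by 1.5 rad. A row lasts 1/10 s, in which the tool goes at most 50 mm and 8.59 degrees, less where a joint would pass 70% of its speed; a pose out of reach is approached as far as the arm can. A call with a number of a shift or a turn outside -1 to 1 is refused whole. A call with a gripper value outside its range is refused whole. The fingers move at their own pace and stop on an object; the grip force is fixed at half the most. Time passes only in rows, so rows that repeat a pose let the fingers close. It gives the time, the measured TCP pose, the force and the opening at its end, in the units of the state.
- monitor.state(): the state, without advancing time (a new reading comes with each control period).
- eyes.grab_frame(name): name is "side" or "top"; returns a dict with "pixels" (420x560x3 uint8, red, green, blue), "mtx" (3x3 intrinsics, pixels), "dist" ([k1, k2, p1, p2, k3] as OpenCV has them; the pictures are not rectified), "rvec" (rotation vector, rad) and "tvec" (3), from world to camera coordinates, as OpenCV has them. Camera axes: x right, y down, z forward; pixel columns grow to the right and rows downward; lengths in m; the calibration is good to about 2 mm. A picture is of the moment at which its call begins. There is no depth.
- manip.job_done(): hands the job in, once; it reports no verdict.
Trained networks look in the newest picture that a camera, given by its name, has taken for a name from the list of things; names that differ only in an ending like _2 or _b are one class to them, and where a whole thing is asked for, a point or a joint stands for the part that bears it (a point fixed in the world has none). Each returns a list of dicts, best first, with "p" (0 to 1); they miss things now and then, are a little off and sometimes report something else, mostly with a low value. They report only what shows in the picture. A call takes as long as a camera call. They do not tell look-alikes from the thing itself.
- eyes.look_for(name, camera): "box" ([centre column, centre row, width, height] in pixels, round what is visible of it).
- eyes.pinpoint(name, camera): "uv" ([column, row] in pixels: a listed point, or the origin of a listed thing).
The state is a dict: "time": time; "joint_pos": joint angles; "joint_vel": joint speeds; "joint_efforts": joint torques, N m; "tool_pos": TCP position; "tool_rot": TCP orientation; "contact_force": force on the tool from outside, world axes, zero at the start; "ft_torque": the same for the moment, N m; "gripper_width": opening from 0.0 (shut) to 1.0 (fully open).
Only numpy, scipy, OpenCV 4.12 (cv2) and the standard library are available. Lean on these libraries where they do the work, as an engineer would, in place of code of your own. Each camera call takes 0.05 s, during which the arm holds its last target.

## Working session

There is one attempt and no reset: what is moved stays moved. The work goes in short steps, Python scripts to look and compute and a tool call to move; the robot and the scene stay as the last step left them, time stands still between calls to the robot, and variables do not carry over. Pictures are saved under pics/ and viewed, and the job is handed in when it is done.

Besides the shell and the picture viewer there is one more tool, called after ">>>" as name(argument=value, ...) on one line, values as JSON. step_arm: Moves the arm, as the interface text tells. Its arguments: {"type":"object","properties":{"motion":{"type":"array","items":{"type":"array","items":{"type":"number"}}}},"required":["motion"]}

```bash
ls; mkdir -p pics
python3 - <<'E'
from plant import monitor, eyes, manip
import cv2
print(monitor.state())
for c in("side","top"):
    f=eyes.grab_frame(c); cv2.imwrite(f"pics/{c}0.png",f["pixels"][:,:,::-1])
    print(c,f["mtx"],f["dist"],f["rvec"],f["tvec"])
    for n in ["bottle_centre","bottle_foot","bottle_cap","bracket","seat","gate_hinge","gate_knob","spanner","meter","tape_roll","beaker"]:
        print(n,[(round(d["p"],2),[round(float(v)) for v in d["uv"]]) for d in eyes.pinpoint(n,c)][:4])
E
```

```text
pics
{'time': 0.0, 'joint_pos': array([-1.36700802e+00,  5.33660379e-02,  1.61428719e+00,  1.13677096e-05,
        1.47600650e+00, -1.19045137e-01]), 'joint_vel': array([0.00056923, 0.00185399, 0.0009192 , 0.00129451, 0.00045627,
       0.00112316]), 'joint_efforts': array([-6.76006930e-04, -3.93682837e+01, -3.70180964e+01, -2.45353722e-04,
        7.16394105e-03,  1.42455536e-05]), 'tool_pos': array([ 0.19813427, -0.5921074 ,  0.2300614 ]), 'tool_rot': array([-1.03285163e-03,  9.87000144e-01,  1.60716049e-01, -3.81269062e-05]), 'contact_force': array([-0.4157043 , -0.32480232, -0.80197706]), 'ft_torque': array([-0.02269522,  0.00396983,  0.01719995]), 'gripper_width': 0.9991521801641355}
side [[443.55706424   0.         277.89874957]
 [  0.         443.55706424 205.31151982]
 [  0.           0.           1.        ]] [-0.00060185  0.          0.          0.          0.        ] [ 0.49576988 -2.37292172  1.61904179] [0.60917737 0.14456782 1.73524803]
bottle_centre [(0.72, [315, 199])]
bottle_foot [(0.55, [314, 195])]
bottle_cap [(0.59, [314, 203])]
bracket [(0.94, [279, 234]), (0.72,
[... 300 characters left out ...]
   526.61275746 209.08082682]
 [  0.           0.           1.        ]] [-0.19588876  0.          0.          0.          0.        ] [ 1.63982089 -2.3707103   0.4608805 ] [0.32467361 0.54594084 1.67820184]
bottle_centre [(0.84, [372, 206])]
bottle_foot [(0.98, [383, 191]), (0.48, [253, 290])]
bottle_cap [(0.72, [355, 222])]
bracket [(0.65, [147, 327]), (0.63, [274, 240])]
seat [(0.94, [272, 244]), (0.94, [147, 321]), (0.23, [328, 160])]
gate_hinge [(0.77, [262, 243]), (0.59, [137, 331])]
gate_knob [(0.54, [155, 322]), (0.46, [261, 267])]
spanner [(0.72, [252, 291]), (0.21, [310, 190])]
meter [(0.94, [443, 206])]
tape_roll [(0.54, [308, 191])]
beaker [(0.79, [327, 160]), (0.27, [354, 221])]
```

View pics/side0.png

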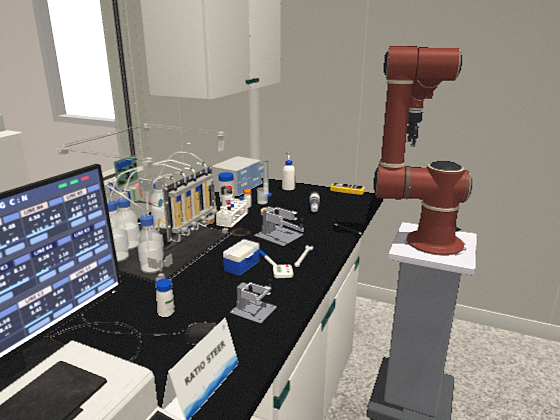

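View pics/top0.png

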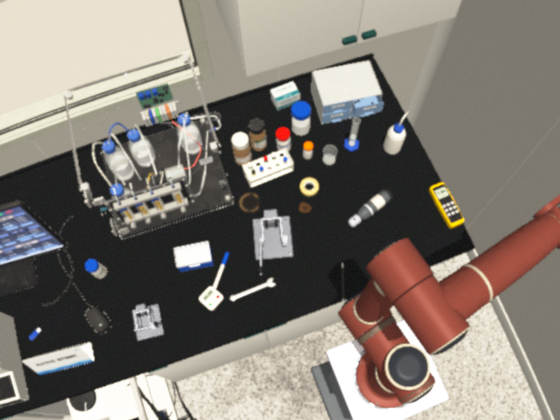

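Bracket candidates in the top view are (273,238) and (147,322). The one at (273,238) looks larger. I'll confirm this with a crop and measurements. The bottle lies at about (371,208), with its cap toward (354,221).

```bash
cat > h.py <<'E'
import numpy as np, cv2
from scipy.spatial.transform import Rotation as R
from plant import monitor, eyes, manip
def cam(f): return f["mtx"],np.array(f["dist"]),cv2.Rodrigues(np.array(f["rvec"]))[0],np.array(f["tvec"]).ravel()
def ray(f,uv):
    K,d,Rm,t=cam(f); n=cv2.undistortPoints(np.array([[uv]],float),K,d)[0,0]
    return -Rm.T@t, Rm.T@np.array([n[0],n[1],1])
def onz(f,uv,z):
    o,d=ray(f,uv); return o+d*(z-o[2])/d[2]
def proj(f,P):
    return cv2.projectPoints(np.array(P,float).reshape(-1,3),np.array(f["rvec"]),np.array(f["tvec"]),f["mtx"],np.array(f["dist"]))[0][:,0]
def tri(fs,uvs):
    A=0;b=0
    for f,u in zip(fs,uvs):
        o,d=ray(f,u); d/=np.linalg.norm(d); M=np.eye(3)-np.outer(d,d); A=A+M;b=b+M@o
    return np.linalg.solve(A,b)
def crop(f,c,w,h,s,name,pts=None):
    im=np.ascontiguousarray(f["pixels"][:,:,::-1]); x,y=int(c[0]-w/2),int(c[1]-h/2)
    x=max(x,0);y=max(y,0)
    o=cv2.resize(im[y:y+h,x:x+w],None,fx=s,fy=s,interpolation=cv2.INTER_CUBIC)
    if pts is not None:
        for p in pts: cv2.circle(o,(int((p[0]-x+.5)*s),int((p[1]-y+.5)*s)),2,(0,0,255),-1)
    cv2.imwrite(name,o)
E
python3 - <<'E'
from h import *
np.set_printoptions(precision=4,suppress=True)
f=eyes.grab_frame("top"); g=eyes.grab_frame("side")
for n,z in [("bottle_centre",.023),("bottle_foot",.023),("bottle_cap",.023),("seat",.006),("bracket",0),("gate_hinge",.086),("gate_knob",.122),("spanner",0),("meter",0),("tape_roll",0),("beaker",0)]:
    for c,fr in (("top",f),("side",g)):
        for d in eyes.pinpoint(n,c)[:2]: print(n,c,round(d["p"],2),np.round(d["uv"],1),onz(fr,d["uv"],z))
crop(f,(273,238),100,75,8,"pics/c1.png"); crop(f,(147,322),100,75,8,"pics/c2.png"); crop(f,(371,208),100,75,8,"pics/c3.png");crop(g,(280,225),100,75,8,"pics/c4.png")
E
```

```text
bottle_centre top 0.78 [369.  208.6] [ 0.5566 -0.1734  0.023 ]
bottle_centre side 0.27 [316.4 199.6] [ 0.5534 -0.2038  0.023 ]
bottle_foot top 0.67 [386.2 191.7] [ 0.595  -0.2595  0.023 ]
bottle_foot side 0.61 [314.4 195.5] [ 0.5806 -0.2534  0.023 ]
bottle_foot side 0.35 [281.4 238.2] [0.5402 0.2517 0.023 ]
bottle_cap top 0.65 [351.4 218.2] [ 0.5452 -0.0996  0.023 ]
bottle_cap side 0.44 [316.5 201.8] [ 0.5435 -0.1762  0.023 ]
seat top 0.93 [148.6 322.5] [0.4426 0.6839 0.006 ]
seat top 0.59 [273.9 242.7] [0.5621 0.1874 0.006 ]
seat side 0.72 [254.  304.6] [0.4501 0.6724 0.006 ]
seat side 0.67 [281.3 235.6] [0.5637 0.1972 0.006 ]
bracket top 0.95 [274.4 241.4] [0.568  0.1835 0.    ]
bracket top 0.9 [145.1 328.1] [0.4297 0.702  0.    ]
bracket side 0.79 [256.6 310.3] [0.4341 0.6877 0.    ]
bracket side 0.63 [276.1 235.2] [0.5893 0.1906 0.    ]
gate_hinge top 0.86 [257.1 243.6] [0.553  0.2483 0.086 ]
gate_hinge top 0.85 [136.5 331. ] [0.4086 0.7141 0.086 ]
gate_hinge side 0.95 [279.9 224.9] [0.5397 0.2684 0.086 ]
gate_knob top 0.4 [261.4 269.1] [0.4544 0.2662 0.122 ]
gate_knob side 0.64 [301.2 222.4] [0.4462 0.2912 0.122 ]
gate_knob side 0.63 [268.8 276.6] [0.3952 0.6853 0.122 ]
spanner top 0.56 [252.9 291.6] [0.4239 0.3146 0.    ]
spanner side 0.58 [303.4 252.1] [0.4371 0.2841 0.    ]
meter top 0.85 [442.6 207.1] [ 0.4726 -0.4392  0.    ]
meter side 0.77 [346.2 192.6] [ 0.4659 -0.4202  0.    ]
tape_roll top 0.63 [307.2 189.6] [0.7135 0.0023 0.    ]
tape_roll side 0.6 [313.  203.8] [ 0.5688 -0.2014  0.    ]
tape_roll side 0.36 [276.7 233.4] [0.5939 0.1739 0.    ]
beaker top 0.61 [272.5 242.1] [0.5679 0.1907 0.    ]
beaker top 0.53 [328.3 158.8] [ 0.804  -0.1188  0.    ]
beaker side 0.62 [261.  202.2] [ 0.8046 -0.1197  0.    ]
```

View pics/c1.png

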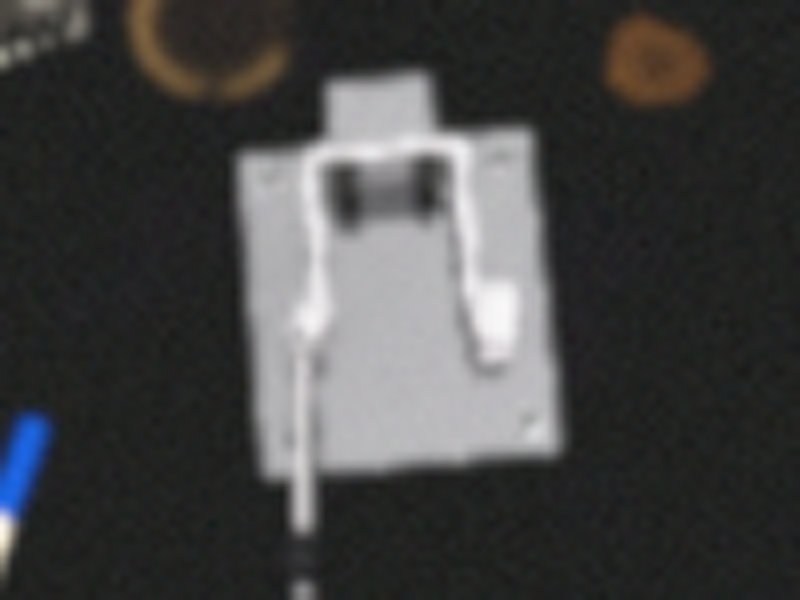

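View pics/c3.png

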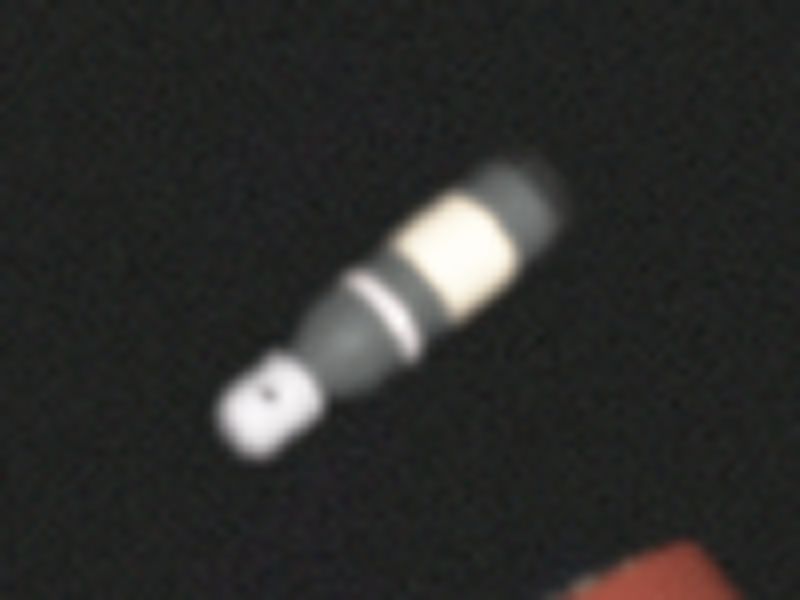

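View pics/c4.png

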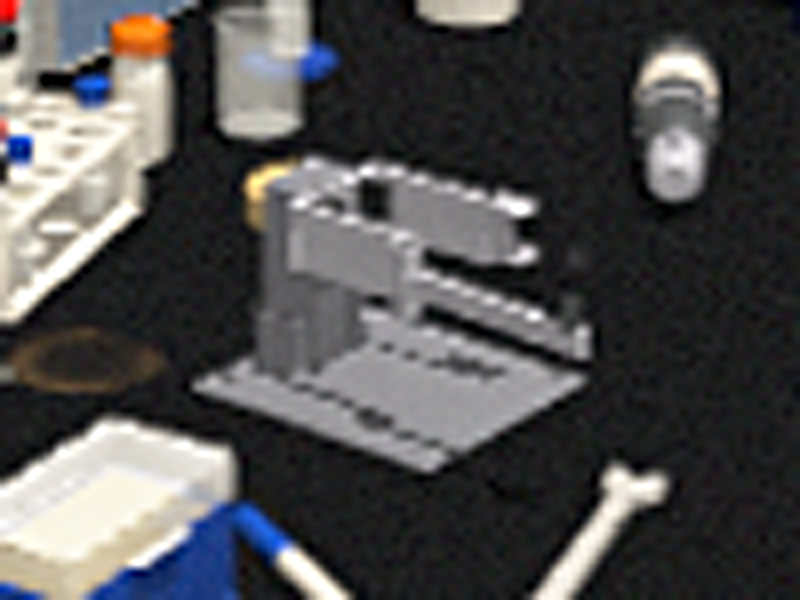

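View pics/c2.png

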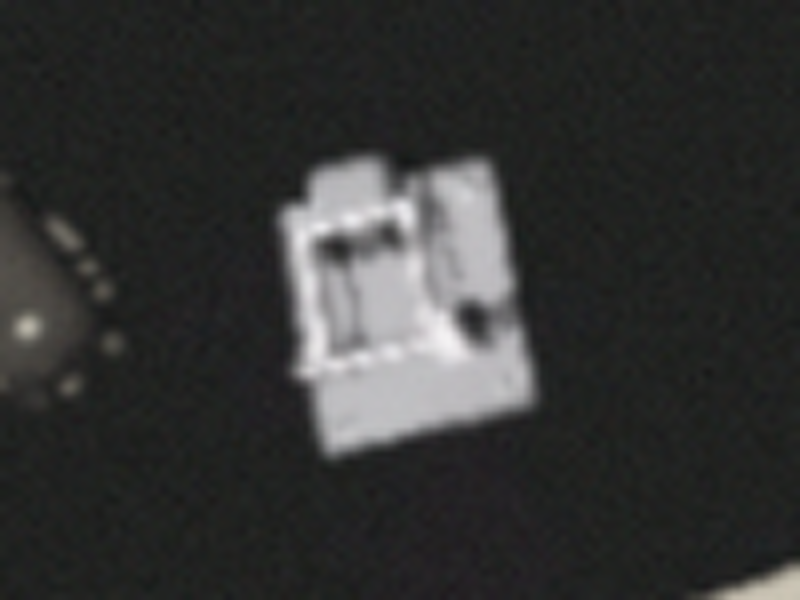

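Crop c1 shows the bracket at (273,238). It is the larger one (plate about 38 px wide, against about 26 px for the other) and its bar is open towards the front. The look-alike at (147,322) is smaller and already shut, so the job needs (273,238). The bottle lies at (371,208) with its black foot at upper right. Next I'll fit models to get accurate poses.

```bash
cat >> h.py <<'E'
from scipy.optimize import least_squares, minimize
PROF=[(.014,.023),(.118,.023),(.125,.0225),(.132,.021),(.140,.0185),(.147,.0155),(.151,.016),(.180,.016),(.186,.012),(.190,.004)]
def bottlemask(f,foot,ax,S=4,prof=PROF):
    ax=ax/np.linalg.norm(ax); u=np.cross(ax,[.3,.5,.8]);u/=np.linalg.norm(u);v=np.cross(ax,u)
    a=np.linspace(0,2*np.pi,32,endpoint=False); rings=[proj(f,foot+ax*l+r*(np.cos(a)[:,None]*u+np.sin(a)[:,None]*v)) for l,r in prof]
    H,W=f["pixels"].shape[:2]; m=np.zeros((H*S,W*S),np.uint8)
    for p,q in zip(rings[:-1],rings[1:]):
        h=cv2.convexHull(((np.vstack([p,q])+.5)*S-.5).round().astype(np.int32)); cv2.fillConvexPoly(m,h,255)
    return cv2.resize(m,(W,H),interpolation=cv2.INTER_AREA)/255.
E
cat > fit.py <<'E'
from h import *
np.set_printoptions(precision=4,suppress=True)
f=eyes.grab_frame("top"); g=eyes.grab_frame("side")
# bracket plate corners
c=np.array([(238,153),(533,128),(563,452),(263,480)])/8-.5/8*0+np.array([223,201])-.5
B=np.array([(.085,.065),(.085,-.065),(-.065,-.065),(-.065,.065)])
def pts(p): 
    cc,s=np.cos(p[2]),np.sin(p[2]); return lambda q,z: np.array([p[0]+cc*q[0]-s*q[1],p[1]+s*q[0]+cc*q[1],z])
r=least_squares(lambda p:(proj(f,[pts(p)(b,.006) for b in B])-c).ravel(),[.56,.19,0])
print("bracket",r.x,"res px",r.fun)
p=r.x;T=pts(p)
m=[T(b,.006) for b in B]+[T(b,z) for b in [(-.035,.041),(-.035,.029),(-.035,-.029),(0.035,.029),(.035,-.029)] for z in(.104,.068)]
crop(f,(273,245),100,75,8,"pics/o1.png",proj(f,m)); crop(g,(280,225),100,75,8,"pics/o2.png",proj(g,m))
# bottle
gray=f["pixels"].astype(float).mean(2); M=np.clip((gray-40)/50,0,1); 
sl=(slice(175,250),slice(330,420)); Ms=M*0; Ms[sl]=M[sl]
import scipy.ndimage as nd
lab,n=nd.label(Ms>.3); Ms=Ms*(nd.binary_dilation(lab==lab[209,369],iterations=2))
def cost(q):
    ax=np.array([np.cos(q[2]),np.sin(q[2]),0]); return ((bottlemask(f,np.array([q[0],q[1],.023]),ax)-Ms)**2).sum()
best=None
for y0 in np.radians([100,110,120]):
    o=minimize(cost,[.595,-.25,y0],method="Nelder-Mead",options=dict(initial_simplex=np.array([[.595,-.25,y0],[.605,-.25,y0],[.595,-.26,y0],[.595,-.25,y0+.1]]),xatol=1e-4,fatol=1e-3))
    print(o.x,np.degrees(o.x[2]),o.fun)
    if best is None or o.fun<best.fun: best=o
q=best.x; ax=np.array([np.cos(q[2]),np.sin(q[2]),0]); ft=np.array([q[0],q[1],.023])
print("foot",ft,"centre",ft+.095*ax,"cap",ft+.168*ax)
m=[ft+l*ax+np.array([-ax[1],ax[0],0])*s*r for l,r in PROF[:2]+PROF[6:8]+[(.19,0)] for s in(-1,1)]
crop(f,(371,208),100,75,8,"pics/o3.png",proj(f,m)); crop(g,(315,200),100,75,8,"pics/o4.png",proj(g,m))
E
python3 fit.py; python3 -c "
import cv2,numpy as np
i=[cv2.imread(f'pics/o{k}.png') for k in (1,2,3,4)]
o=np.vstack([np.hstack(i[:2]),np.hstack(i[2:])]);cv2.imwrite('pics/o.png',cv2.resize(o,(800,600),interpolation=cv2.INTER_AREA))"
```

```text
bracket [ 0.5702  0.1892 -0.2683] res px [ 0.3239  0.3201 -0.328   0.3065 -0.1087 -0.1804  0.1139 -0.4007]
[ 0.5879 -0.2653  1.8839] 107.93956613669454 44.788465820838134
[ 0.5879 -0.264   1.8947] 108.55765861626197 43.46963460207613
[ 0.588  -0.2645  1.8941] 108.52140473125336 43.51230434448289
foot [ 0.5879 -0.264   0.023 ] centre [ 0.5576 -0.1739  0.023 ] cap [ 0.5344 -0.1047  0.023 ]
```

View pics/o.png

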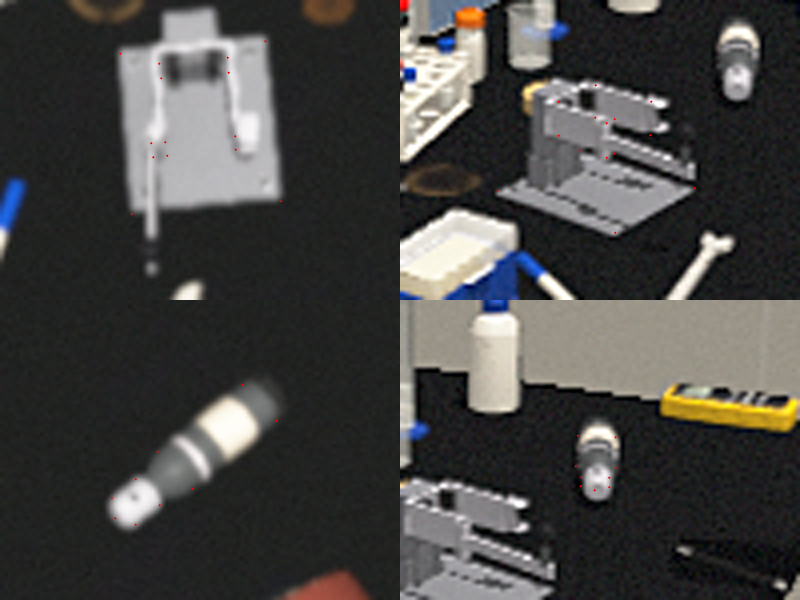

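Run:
```python
from h import *
print(monitor.state()["time"])
f=eyes.grab_frame("top")
for n,u,z in [("wash base",(393,150),0),("wash top",(400,128),.12),("washnozzle",(408,113),.16),("bluedispenser",(352,145),0),("box front",(380,110),0),("bench edge R",(470,235),0),("bench rear R",(377,55),0),("edge front",(300,318),0)]: print(n,onz(f,u,z).round(3))
o=monitor.state(); print(R.from_quat(np.roll(o["tool_rot"],-1)).as_matrix().round(4), o["tool_pos"])
```

```text
2.5
wash base [ 0.753 -0.366  0.   ]
wash top [ 0.774 -0.382  0.12 ]
washnozzle [ 0.802 -0.42   0.16 ]
bluedispenser [ 0.827 -0.227  0.   ]
box front [ 0.934 -0.395  0.   ]
bench edge R [ 0.338 -0.486  0.   ]
bench rear R [ 1.189 -0.502 -0.   ]
edge front [0.282 0.197 0.   ]
[[ 0.9484  0.3172 -0.    ]
 [ 0.3172 -0.9484 -0.    ]
 [-0.      0.     -1.    ]] [ 0.19827094 -0.59269544  0.23130544]
```

>>> step_arm(motion=[[0.2,0.2,0,0,0,0.3,0],[0.3,0.4,0,0,0,0.4,0],[0.4,0.5,0,0,0,0.5,0],[0.72,0.8,0,0,0,0.95,0],[0.72,0.8,0,0,0,0.95,0],[0.72,0.8,0,0,0,0.95,0],[0.72,0.8,0,0,0,0.95,0],[0.72,0.8,0,0,0,0.95,0],[0.72,0.8,0,0,0,0.95,0],[0.72,0.8,0,0,0,0.95,0]])

```text
time: 3.55
tool_pos: [0.533, -0.2193, 0.2317]
tool_rot: [0.0, 0.64, 0.768, 0.0]
contact_force: [1.1, -0.9, -0.0]
gripper_width: 1.0
```

```bash
cat >> h.py <<'E'
import json
def log():
    s=monitor.state(); json.dump([list(map(float,s["joint_pos"])),list(map(float,s["tool_pos"])),list(map(float,s["tool_rot"]))],open("log.jsonl","a")); open("log.jsonl","a").write("\n"); return s
E
python3 - <<'E'
from h import *
json.dump([[-1.36700802e+00,  5.33660379e-02,  1.61428719e+00,  1.13677096e-05,1.47600650e+00, -1.19045137e-01],[0.19827094,-0.59269544,0.23130544],[0,.987,.16071,0]],open("log.jsonl","a")); open("log.jsonl","a").write("\n")
s=log(); print(s["joint_pos"],s["tool_pos"],s["tool_rot"])
g=eyes.grab_frame("side")
def onplane(uv,ax,v):
    o,d=ray(g,uv); return o+d*(v-o[ax])/d[ax]
fl=onplane((410,408),0,0); print("cart foot",fl)
for u in [(360,265),(450,292),(540,322)]: print("wall foot",onz(g,u,fl[2]))
for u in [(345,190),(380,187),(345,260)]: print(onz(g,u,0))
E
```

```text
[-5.19425711e-01 -6.31983041e-02  1.72777401e+00 -1.36416933e-04
  1.47611706e+00 -7.00794651e-01] [ 0.53300398 -0.21934155  0.23165714] [4.54890864e-04 6.40160518e-01 7.68241046e-01 1.16010952e-05]
cart foot [ 0.         -0.08896848 -0.93339831]
wall foot [ 0.56214635 -1.38699109 -0.93339831]
wall foot [-0.1094887  -1.26134877 -0.93339831]
wall foot [-0.65310007 -1.1233251  -0.93339831]
[ 0.48229112 -0.45652111  0.        ]
[ 0.3255036  -0.57875092  0.        ]
[0.27855814 0.28112746 0.        ]
```

>>> step_arm(motion=[[0,0,0,0,0,0,0],[0.0,0.2,0,0,0,0,0],[0.0,0.2,-0.1,-0.221,-0.073,0.0972,0],[0.0,0.2,-0.1,-0.221,-0.073,0.0972,0],[0.0,0.2,-0.1,-0.221,-0.073,0.0972,0],[0.0,0.2,-0.1,-0.221,-0.073,0.0972,0]])

```text
time: 4.2
tool_pos: [0.5299, -0.1199, 0.1794]
tool_rot: [0.146, 0.574, 0.8, -0.092]
contact_force: [0.6, 0.4, -0.5]
gripper_width: 0.999
```

```bash
cat > kin.py <<'E'
from h import *
D=[json.loads(l) for l in open("log.jsonl") if l.strip()]
Rx,Ry,Rz=[lambda a,k=k:R.from_euler(k,a).as_matrix() for k in "xyz"]
def fk(q,P):
    d1,off,L2,a3,L3,d6,o5=P
    A=Rz(q[0]); p=A@np.array([0,off,d1]); A=A@Ry(q[1]); p=p+A@np.array([0,0,L2]); A=A@Ry(q[2]); p=p+A@np.array([a3,0,L3]); 
    A=A@Rz(q[3]); p=p+A@np.array([0,o5,0]); A=A@Ry(q[4]); p=p+A@np.array([0,0,d6]); A=A@Rz(q[5]); return p,A
def rot(t): return R.from_quat(np.roll(t,-1)).as_matrix()
E
python3 - <<'E'
import h; s=h.log()
from kin import *
np.set_printoptions(precision=4,suppress=True)
print(s["joint_pos"])
for q,p,t in D:
    A=fk(q,[.1,.07,.4,0,.4,.3,0])[1]; print(A.T@rot(t))
print("axes",rot(s["tool_rot"]))
E
```

```text
[-0.2146 -0.2132  1.9797 -0.3071  1.1898 -0.4527]
[[-0.     -1.     -0.0021]
 [ 1.     -0.     -0.0003]
 [ 0.0003 -0.0021  1.    ]]
[[ 0. -1. -0.]
 [ 1. -0.  0.]
 [-0. -0.  1.]]
[[ 0. -1. -0.]
 [ 1.  0.  0.]
 [-0. -0.  1.]]
axes [[-0.2981  0.9458  0.1285]
 [ 0.892   0.324  -0.3152]
 [-0.3398  0.0206 -0.9403]]
```

```bash
cat >> kin.py <<'E'
def fitP():
    x0=[.15,.074,.41,0,.37,.35,0]
    def res(P): return np.concatenate([fk(q,P)[0]-np.array(p) for q,p,t in D]+[1e-3*(np.array(P)-x0)])
    r=least_squares(res,x0); return r
E
python3 - <<'E'
from kin import *
np.set_printoptions(precision=4,suppress=True)
r=fitP(); print(r.x,r.fun)
E
```

```text
[0.2246 0.0728 0.4314 0.087  0.6094 0.2793 0.0014] [-0.     -0.     -0.0006 -0.      0.      0.0006  0.      0.     -0.
  0.0001 -0.      0.      0.0001  0.0002 -0.0001  0.    ]
```

```bash
cat >> h.py <<'E'
def qm(t): return R.from_quat(np.roll(t,-1))
def delta(pos,Rt,s=None):
    s=s or monitor.state(); d=(np.array(pos)-s["tool_pos"])/.5
    w=(R.from_matrix(Rt)*qm(s["tool_rot"]).inv()).as_rotvec()/1.5
    return d.round(4),w.round(4)
E
python3 - <<'E'
from h import *
az=1.8945; a=np.radians(20); ax=np.array([np.cos(az),np.sin(az),0])
z=-np.cos(a)*np.array([0,0,1])-np.sin(a)*ax; y=np.array([np.sin(az),-np.cos(az),0]); x=np.cross(y,z)
Rt=np.c_[x,y,z]
g=np.array([.5879,-.264,.023])+.085*ax
tcp=g+.019*z; tcp[2]=.007
print(tcp); print(delta(tcp-z*.06,Rt)); print(delta(tcp,Rt))
E
```

```text
[ 0.5629302  -0.18957545  0.007     ]
(array([ 0.053 , -0.1005, -0.2321]), array([-0.0059,  0.0125, -0.0042]))
(array([ 0.066 , -0.1394, -0.3449]), array([-0.0059,  0.0125, -0.0042]))
```

>>> step_arm(motion=[[0.053,-0.1,-0.13,-0.006,0.0125,-0.004,0],[0.053,-0.1,-0.232,-0.006,0.0125,-0.004,0],[0.053,-0.1,-0.232,-0.006,0.0125,-0.004,0]])

```text
time: 4.5
tool_pos: [0.5579, -0.1737, 0.0636]
tool_rot: [0.141, 0.578, 0.798, -0.101]
contact_force: [-0.8, 0.9, -0.2]
gripper_width: 1.001
```

Run:
```python
from h import *
s=log();f=eyes.grab_frame("top"); g=eyes.grab_frame("side")
print(s["tool_pos"],rot if 0 else qm(s["tool_rot"]).as_matrix().round(3))
crop(f,(371,208),100,75,8,"pics/d1.png"); crop(g,(315,190),100,75,8,"pics/d2.png")
i=[cv2.imread(f'pics/d{k}.png') for k in (1,2)]
cv2.imwrite('pics/d.png',cv2.resize(np.hstack(i),(800,300),interpolation=cv2.INTER_AREA))
az=1.8945; a=np.radians(20); ax=np.array([np.cos(az),np.sin(az),0])
z=-np.cos(a)*np.array([0,0,1])-np.sin(a)*ax; y=np.array([np.sin(az),-np.cos(az),0]); x=np.cross(y,z)
Rt=np.c_[x,y,z]; print(delta([.563,-.1896,.007],Rt))
```

```text
[ 0.55793877 -0.17374748  0.06358356] [[-0.293  0.95   0.109]
 [ 0.893  0.312 -0.324]
 [-0.342  0.002 -0.94 ]]
(array([ 0.0163, -0.0336, -0.1065]), array([-0.002 , -0.004 ,  0.0044]))
```

View pics/d.png

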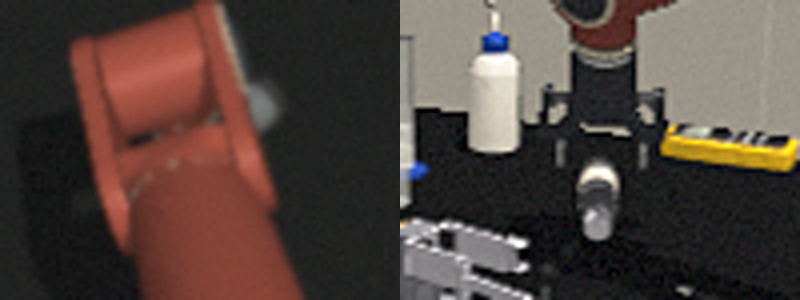

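The side view shows the open fingers straddling the bottle centrally, around (598,190) in the crop. I'll go down and close.

>>> step_arm(motion=[[0.009,-0.018,-0.06,-0.002,-0.004,0.004,0],[0.016,-0.033,-0.095,-0.002,-0.004,0.004,0],[0.016,-0.033,-0.1065,-0.002,-0.004,0.004,0],[0.016,-0.033,-0.1065,-0.002,-0.004,0.004,0]])

```text
time: 5.0
tool_pos: [0.5667, -0.1885, 0.0132]
tool_rot: [0.146, 0.574, 0.799, -0.1]
contact_force: [-1.2, -0.0, -0.0]
gripper_width: 1.001
```

Run:
```python
from h import *
s=log(); print(s["contact_force"],s["tool_pos"],s["joint_pos"])
from kin import *
r=fitP(); print(r.x.round(4),abs(r.fun).max())
```

```text
[-1.20818139 -0.00333686 -0.03812237] [ 0.56673361 -0.18845902  0.01317001] [-0.31710622  0.12944504  1.96043629 -0.36945419  0.86085594 -0.42665565]
[0.2374 0.0726 0.4278 0.096  0.6103 0.2793 0.0016] 0.0006329059145545324
```

>>> step_arm(motion=[[0,0,0,0,0,0,0]])

```text
time: 5.1
tool_pos: [0.5676, -0.1881, 0.0143]
tool_rot: [0.147, 0.574, 0.8, -0.099]
contact_force: [-0.0, -0.2, 0.7]
gripper_width: 0.999
```

>>> step_arm(motion=[[-0.008,-0.003,-0.013,0,0,0,0],[-0.008,-0.003,-0.013,0,0,0,0],[-0.008,-0.003,-0.013,0,0,0,0]])

```text
time: 5.4
tool_pos: [0.5621, -0.1889, 0.0057]
tool_rot: [0.146, 0.573, 0.8, -0.1]
contact_force: [-0.1, -0.4, 0.1]
gripper_width: 0.996
```

>>> step_arm(motion=[[0,0,0,0,0,0,100],[0,0,0,0,0,0,255],[0,0,0,0,0,0,255],[0,0,0,0,0,0,255],[0,0,0,0,0,0,255],[0,0,0,0,0,0,255]])

```text
time: 6.0
tool_pos: [0.5627, -0.189, 0.0061]
tool_rot: [0.146, 0.573, 0.8, -0.1]
contact_force: [-1.0, 2.5, 4.2]
gripper_width: 0.516
```

Run:
```python
import h
s=h.log(); print(s["contact_force"],s["tool_pos"],s["joint_pos"],s["ft_torque"])
from kin import *
f=eyes.grab_frame("top"); g=eyes.grab_frame("side")
crop(f,(371,208),100,75,8,"pics/e1.png"); crop(g,(315,190),100,75,8,"pics/e2.png")
i=[cv2.imread(f'pics/e{k}.png') for k in (1,2)]
cv2.imwrite('pics/e.png',cv2.resize(np.hstack(i),(800,300),interpolation=cv2.INTER_AREA))
D.append([list(s["joint_pos"]),list(s["tool_pos"]),0])
r=fitP(); P=r.x; print(P.round(4),abs(r.fun).max())
# IK of tipping path
az=1.8945; ax=np.array([np.cos(az),np.sin(az),0]); 
T0=qm(s["tool_rot"]).as_matrix(); p0=s["tool_pos"]
k=np.cross(ax,[0,0,1]) # rotation axis: ax->Z
piv=np.array([.5879,-.264,0]); Q=np.array([[0,-1,0],[1,0,0],[0,0,1.]])
lo=np.array([-3.01,-1.01,.06,-1.02,.09,-3.14]);hi=np.array([3.01,2.22,2.58,4.17,2.62,3.14])
q=np.array(s["joint_pos"])
for th in range(0,91,10):
    W=R.from_rotvec(k*np.radians(th)).as_matrix(); pt=piv+W@(p0-piv); Rt=W@T0
    def res(q):
        p,A=fk(q,P); return np.r_[(p-pt)*5,((A@Q)-Rt).ravel()]
    r=least_squares(res,q,bounds=(lo,hi)); q=r.x; print(th,pt.round(3),q.round(2),"err",round(float(r.cost),6))
```

```text
[-1.02882452  2.52639817  4.16324754] [ 0.56273231 -0.18904033  0.00613553] [-0.32058341  0.13307232  1.97110327 -0.37320222  0.84586301 -0.4253657 ] [ 0.17502599  0.18609028 -0.06658929]
[0.2374 0.0727 0.4278 0.0961 0.6103 0.2793 0.0016] 0.0006356701585683855
0 [ 0.563 -0.189  0.006] [-0.32  0.13  1.97 -0.37  0.85 -0.43] err 0.0
10 [ 0.563 -0.191  0.02 ] [-0.39  0.14  1.91 -0.16  0.97 -0.64] err 0.0
20 [ 0.565 -0.196  0.033] [-0.46  0.18  1.83  0.    1.12 -0.78] err 0.0
30 [ 0.567 -0.202  0.045] [-0.52  0.25  1.74  0.12  1.28 -0.89] err 0.0
40 [ 0.57  -0.21   0.056] [-0.58  0.33  1.64  0.22  1.44 -0.96] err 0.0
50 [ 0.573 -0.22   0.065] [-0.62  0.42  1.54  0.3   1.61 -1.  ] err 0.0
60 [ 0.577 -0.232  0.072] [-0.67  0.53  1.43  0.37  1.77 -1.03] err 0.0
70 [ 0.581 -0.244  0.076] [-0.7   0.64  1.33  0.45  1.92 -1.03] err 0.0
80 [ 0.585 -0.257  0.079] [-0.73  0.75  1.22  0.52  2.07 -1.02] err 0.0
90 [ 0.59  -0.27   0.079] [-0.75  0.87  1.12  0.61  2.22 -0.98] err 0.0
```

View pics/e.png

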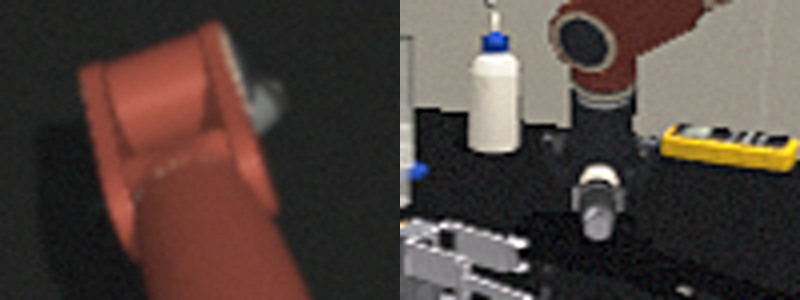

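The grip is on the body (opening about 44–46 mm), and IK shows the whole 90° tip stays within joint limits. I'll tip it in stages about the foot edge at (0.588, -0.264, 0) and watch the force.

>>> step_arm(motion=[[0.0005,-0.0016,0.0137,0.0552,0.0184,0,255],[0.0014,-0.0043,0.0273,0.1103,0.0369,0,255],[0.0014,-0.0043,0.0273,0.1103,0.0369,0,255]])

```text
time: 6.4
tool_pos: [0.5642, -0.1932, 0.0203]
tool_rot: [0.077, 0.582, 0.808, -0.049]
contact_force: [1.3, -0.0, -4.0]
gripper_width: 0.518
```

Run:
```python
import h
s=h.log(); print(s["contact_force"],s["tool_pos"],s["ft_torque"])
```

```text
[ 1.31784259 -0.00876303 -4.02988877] [ 0.564217   -0.1932288   0.02033656] [0.3058052  0.0249826  0.01370371]
```

>>> step_arm(motion=[[0,0,-0.002,0,0,0,255],[0,0,-0.002,0,0,0,255]])

```text
time: 6.6
tool_pos: [0.5625, -0.1912, 0.0173]
tool_rot: [0.076, 0.58, 0.809, -0.05]
contact_force: [-0.2, -1.4, -0.8]
gripper_width: 0.521
```

>>> step_arm(motion=[[0,0,-0.002,0,0,0,255],[0,0,-0.002,0,0,0,255]])

```text
time: 6.8
tool_pos: [0.5626, -0.191, 0.0169]
tool_rot: [0.076, 0.58, 0.809, -0.05]
contact_force: [-1.4, -1.4, 1.4]
gripper_width: 0.522
```

>>> step_arm(motion=[[0.0013,-0.0038,0.0132,0.0552,0.0184,0,255],[0.0029,-0.0087,0.0261,0.1103,0.0369,0,255],[0.0029,-0.0087,0.0261,0.1103,0.0369,0,255],[0.0029,-0.0087,0.0261,0.1103,0.0369,0,255]])

```text
time: 7.2
tool_pos: [0.5642, -0.1955, 0.0294]
tool_rot: [0.006, 0.583, 0.812, 0.001]
contact_force: [0.6, -1.3, -1.4]
gripper_width: 0.521
```

>>> step_arm(motion=[[0.0019,-0.006,0.01,0.0552,0.0184,0,255],[0.0043,-0.0128,0.021,0.1103,0.0369,0,255],[0.0043,-0.0128,0.021,0.1103,0.0369,0,255],[0.0043,-0.0128,0.021,0.1103,0.0369,0,255]])

```text
time: 7.6
tool_pos: [0.5668, -0.2016, 0.0403]
tool_rot: [-0.065, 0.581, 0.809, 0.052]
contact_force: [0.9, -1.1, 0.2]
gripper_width: 0.52
```

Run:
```python
import h
from h import *
s=h.log(); print(s["contact_force"],s["tool_pos"],s["ft_torque"])
f=eyes.grab_frame("top"); g=eyes.grab_frame("side")
crop(f,(371,208),100,75,8,"pics/e1.png"); crop(g,(315,190),100,75,8,"pics/e2.png")
i=[cv2.imread(f'pics/e{k}.png') for k in (1,2)]
cv2.imwrite('pics/e3.png',cv2.resize(np.hstack(i),(800,300),interpolation=cv2.INTER_AREA))
```

```text
[ 0.87732087 -1.07884892  0.24887786] [ 0.5667741  -0.20157101  0.0403474 ] [-0.45542573 -0.29046674  0.00214808]
```

View pics/e3.png

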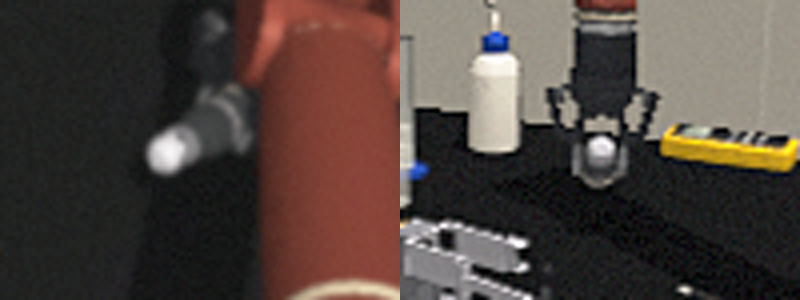

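>>> step_arm(motion=[[0.0027,-0.008,0.01,0.0552,0.0184,0,255],[0.0056,-0.0167,0.0197,0.1103,0.0369,0,255],[0.0056,-0.0167,0.0197,0.1103,0.0369,0,255],[0.0056,-0.0167,0.0197,0.1103,0.0369,0,255]])

```text
time: 8.1
tool_pos: [0.569, -0.209, 0.0512]
tool_rot: [-0.137, 0.575, 0.8, 0.104]
contact_force: [-1.9, 2.6, 6.7]
gripper_width: 0.518
```

>>> step_arm(motion=[[0.0033,-0.0097,0.0105,0.0552,0.0184,0,255],[0.0067,-0.0199,0.02,0.1103,0.0369,0,255],[0.0067,-0.0199,0.02,0.1103,0.0369,0,255],[0.0067,-0.0199,0.02,0.1103,0.0369,0,255]])

```text
time: 8.5
tool_pos: [0.5724, -0.2188, 0.0608]
tool_rot: [-0.206, 0.564, 0.785, 0.153]
contact_force: [-1.0, 1.9, 3.8]
gripper_width: 0.518
```

>>> step_arm(motion=[[0.0037,-0.011,0.008,0.0552,0.0184,0,255],[0.0075,-0.0226,0.0147,0.1103,0.0369,0,255],[0.0075,-0.0226,0.0147,0.1103,0.0369,0,255],[0.0075,-0.0226,0.0147,0.1103,0.0369,0,255]])

```text
time: 8.9
tool_pos: [0.5758, -0.2295, 0.0682]
tool_rot: [-0.275, 0.549, 0.763, 0.202]
contact_force: [-2.3, 3.3, 5.5]
gripper_width: 0.517
```

>>> step_arm(motion=[[0.0041,-0.012,0.005,0.0552,0.0184,0,255],[0.0082,-0.0246,0.0096,0.1103,0.0369,0,255],[0.0082,-0.0246,0.0096,0.1103,0.0369,0,255],[0.0082,-0.0246,0.0096,0.1103,0.0369,0,255]])

```text
time: 9.3
tool_pos: [0.5806, -0.2421, 0.0729]
tool_rot: [-0.339, 0.53, 0.736, 0.25]
contact_force: [0.4, 4.6, 4.8]
gripper_width: 0.516
```

```bash
cat >> h.py <<'E'
def two(name,cf,cg,w=100,h=75):
    f=eyes.grab_frame("top"); g=eyes.grab_frame("side"); crop(f,cf,w,h,4,"/tmp/1.png");crop(g,cg,w,h,4,"/tmp/2.png")
    cv2.imwrite(name,np.hstack([cv2.imread("/tmp/1.png"),cv2.imread("/tmp/2.png")])); return f,g
E
python3 - <<'E'
from h import *
s=log(); print(s["contact_force"],s["tool_pos"],s["ft_torque"],s["joint_pos"],qm(s["tool_rot"]).as_matrix()[:,2])
two("pics/e4.png",(371,208),(315,190))
E
```

```text
[0.37168095 4.59738801 4.7791869 ] [ 0.58057208 -0.24211342  0.07290355] [ 0.70305147 -0.03489661 -0.15877066] [-0.69814256  0.64580442  1.324424    0.44761758  1.92361188 -1.03212779] [-0.23480016  0.72723274 -0.64498173]
```

View pics/e4.png

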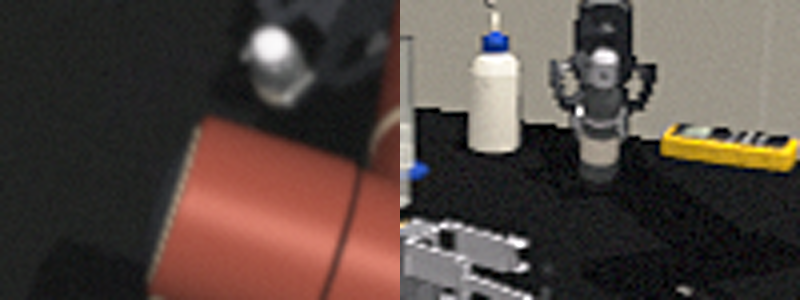

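>>> step_arm(motion=[[0.0043,-0.0128,0.003,0.0552,0.0184,0,255],[0.0086,-0.0258,0.0055,0.1103,0.0369,0,255],[0.0086,-0.0258,0.0055,0.1103,0.0369,0,255],[0.0086,-0.0258,0.0055,0.1103,0.0369,0,255]])

```text
time: 9.8
tool_pos: [0.5852, -0.2565, 0.0754]
tool_rot: [-0.401, 0.508, 0.704, 0.294]
contact_force: [1.3, 2.1, 2.4]
gripper_width: 0.519
```

>>> step_arm(motion=[[0.0043,-0.013,0.0,0.0552,0.0184,0,255],[0.0069,-0.021,0.0,0.0882,0.0295,0,255],[0.0069,-0.021,0.0,0.0882,0.0295,0,255],[0.0069,-0.021,0.0,0.0882,0.0295,0,255]])

```text
time: 10.2
tool_pos: [0.589, -0.2673, 0.076]
tool_rot: [-0.448, 0.487, 0.674, 0.329]
contact_force: [2.8, 1.0, 3.9]
gripper_width: 0.516
```

Run:
```python
from h import *
s=log(); print(s["contact_force"],s["tool_pos"],s["ft_torque"],s["joint_pos"],qm(s["tool_rot"]).as_matrix())
f,g=two("pics/e5.png",(371,208),(315,190),50,38)
for c,fr in(("top",f),("side",g)):
    for n in("bottle_cap","bottle_foot"): print(c,n,[(round(d["p"],2),np.round(d["uv"],1)) for d in eyes.pinpoint(n,c)[:2]])
foot=np.array([.588,-.264,0])-.023*np.array([-.317,.948,0])*1
for nm,fr in(("t",f),("s",g)): print(nm,proj(fr,[foot,foot+[0,0,.168]]).round(1))
```

```text
[2.75799768 1.03980845 3.94275077] [ 0.58899232 -0.26727145  0.07595438] [ 0.30351105 -0.22420865 -0.37824975] [-0.74284984  0.85263027  1.13732621  0.5925104   2.18751855 -0.99354998] [[-0.12490431  0.95070414 -0.28383191]
 [ 0.36186431  0.31001803  0.87917179]
 [ 0.92382527  0.0071037  -0.38274849]]
top bottle_cap [(0.74, array([401.8, 171.5])), (0.4, array([260.6, 270.7]))]
top bottle_foot []
side bottle_cap [(0.59, array([318.6, 162.5]))]
side bottle_foot [(0.78, array([313. , 196.3]))]
t [[391.5 191.9]
 [400.2 171.8]]
s [[313.6 197.4]
 [314.7 164.7]]
```

View pics/e5.png

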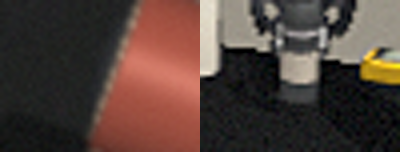

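Run:
```python
from h import *
f=eyes.grab_frame("top"); g=eyes.grab_frame("side")
foot=np.array([.588,-.264,0])-.023*np.array([-.317,.948,0])
pts=lambda fr:proj(fr,[foot+[0,0,z] for z in(0,.014,.118,.151,.18,.19)])
crop(f,(400,175),50,75,8,"/tmp/1.png",pts(f));crop(g,(316,180),50,75,8,"/tmp/2.png",pts(g))
cv2.imwrite("pics/e6.png",np.hstack([cv2.imread("/tmp/1.png"),cv2.imread("/tmp/2.png")]))
```

```text
(no output)
```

View pics/e6.png

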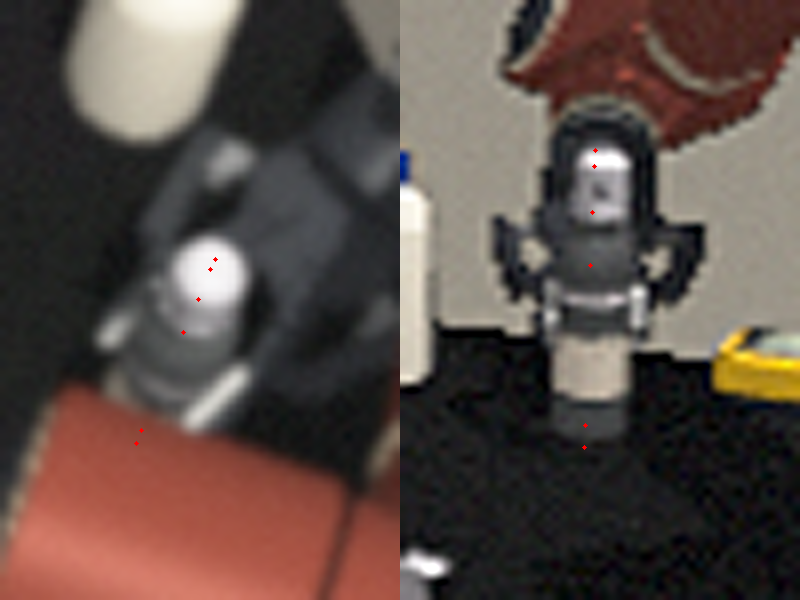

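>>> step_arm(motion=[[0.002,-0.006,-0.001,0.0254,0.0085,0,255],[0.002,-0.006,-0.001,0.0254,0.0085,0,255],[0.002,-0.006,-0.001,0.0254,0.0085,0,255]])

```text
time: 10.9
tool_pos: [0.5897, -0.2705, 0.0761]
tool_rot: [-0.462, 0.48, 0.665, 0.339]
contact_force: [4.1, 0.1, 7.0]
gripper_width: 0.516
```

Run:
```python
from h import *
s=log(); print(s["contact_force"],s["tool_pos"],s["ft_torque"],qm(s["tool_rot"]).as_matrix())
```

```text
[4.0537115  0.08604433 6.98790239] [ 0.58974863 -0.27052507  0.07610226] [ 0.67325274 -0.17586954 -0.67404527] [[-0.11273446  0.95058377 -0.28927746]
 [ 0.32450451  0.31039247  0.89350621]
 [ 0.93914204  0.0068571  -0.34346064]]
```

>>> step_arm(motion=[[0,0,0,0,0,0,110],[0,0,0,0,0,0,90],[0,0,0,0,0,0,60],[0,0,0,0,0,0,0],[0,0,0,0,0,0,0],[0,0,0,0,0,0,0]])

```text
time: 11.5
tool_pos: [0.5892, -0.2702, 0.0747]
tool_rot: [-0.463, 0.48, 0.664, 0.338]
contact_force: [-0.3, -0.3, -0.1]
gripper_width: 1.001
```

Run:
```python
from h import *
s=log(); print(s["contact_force"],s["tool_pos"],s["ft_torque"])
f=eyes.grab_frame("top"); g=eyes.grab_frame("side")
foot=np.array([.588,-.264,0])-.023*np.array([-.317,.948,0])
pts=lambda fr:proj(fr,[foot+[0,0,z] for z in(0,.014,.118,.151,.18,.19)])
crop(f,(400,175),50,75,8,"/tmp/1.png",pts(f));crop(g,(316,180),50,75,8,"/tmp/2.png",pts(g))
cv2.imwrite("pics/e7.png",np.hstack([cv2.imread("/tmp/1.png"),cv2.imread("/tmp/2.png")]))
```

```text
[-0.34488114 -0.33888579 -0.0541604 ] [ 0.58917994 -0.27023648  0.07474346] [-0.41926631 -0.16213951 -0.00845778]
```

View pics/e7.png

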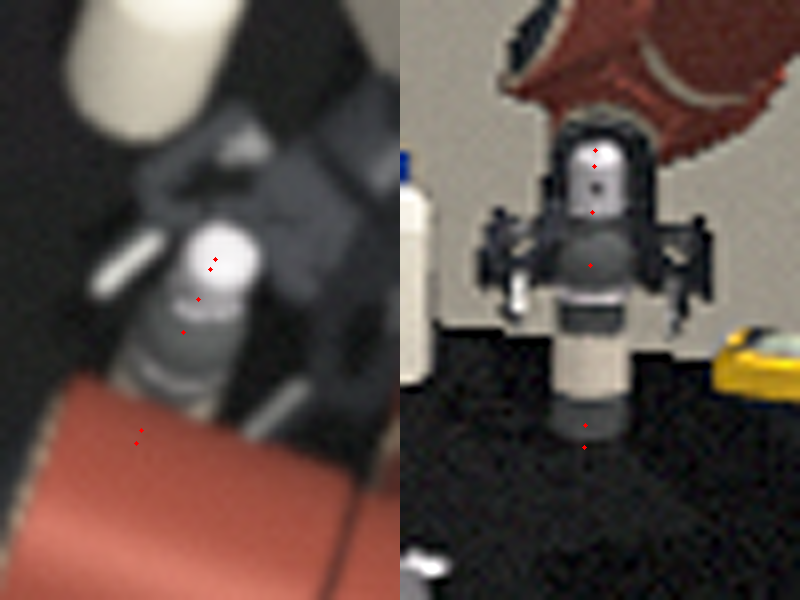

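Both views show the bottle standing free and upright, with the cap at crop (222,257) in the top view and the foot at about (590,430) in the side view. I'll retreat along the tool axis.

>>> step_arm(motion=[[0.012,-0.036,0.014,0,0,0,0],[0.029,-0.089,0.034,0,0,0,0],[0.047,-0.143,0.055,0,0,0,0],[0.07,-0.214,0.082,0,0,0,0],[0.07,-0.214,0.182,0,0,0,0],[0.07,-0.214,0.282,-0.09,-0.03,0,0],[0.07,-0.214,0.382,-0.19,-0.063,0,0],[0.07,-0.214,0.44,-0.28,-0.093,0,0],[0.07,-0.16,0.44,-0.38,-0.127,0,0],[0.05,-0.1,0.44,-0.48,-0.16,0,0]])

```text
time: 12.6
tool_pos: [0.6152, -0.3214, 0.2981]
tool_rot: [-0.184, 0.568, 0.79, 0.14]
contact_force: [0.7, 0.9, 0.1]
gripper_width: 0.998
```

>>> step_arm(motion=[[0,0,0,-0.09,-0.03,0,0],[0,0,0,-0.19,-0.063,0,0],[0,0,0,-0.27,-0.09,0,0],[0,0,0,-0.31,-0.104,0,0]])

```text
time: 13.0
tool_pos: [0.6143, -0.3187, 0.2971]
tool_rot: [0.011, 0.583, 0.813, -0.001]
contact_force: [-1.0, 0.0, -0.1]
gripper_width: 0.996
```

```bash
cat > fb.py <<'E'
from h import *
def fitstand(f,g,x0,z0=0,pt=(398,175),ps=(316,180),lo=(45,30),use="ts"):
    import scipy.ndimage as nd
    # vertical bottle: fit x,y using cap pixels (bright) in both views
    PC=[(.151,.016),(.180,.016),(.186,.012),(.190,.004)]
    def mk(fr,thr=150):
        return fr["pixels"].astype(float).min(2)
    return None
E
python3 - <<'E'
from h import *
s=log(); print(s["contact_force"],s["tool_pos"],s["joint_pos"],qm(s["tool_rot"]).as_matrix())
f=eyes.grab_frame("top"); g=eyes.grab_frame("side")
foot=np.array([.588,-.264,0])-.023*np.array([-.317,.948,0])
pts=lambda fr:proj(fr,[foot+[0,0,z] for z in(0,.014,.118,.151,.18,.19)])
crop(f,(400,175),50,75,8,"/tmp/1.png",pts(f));crop(g,(316,180),50,75,8,"/tmp/2.png",pts(g))
cv2.imwrite("pics/e8.png",np.hstack([cv2.imread("/tmp/1.png"),cv2.imread("/tmp/2.png")]))
for n in("bottle_cap","bottle_foot","bottle_centre"):
    for c,fr in(("top",f),("side",g)): print(c,n,[(round(d["p"],2),np.round(d["uv"],1)) for d in eyes.pinpoint(n,c)[:2]])
E
```

```text
[-1.02894657  0.02854104 -0.07701462] [ 0.61432197 -0.31870552  0.29711819] [-0.58486821  0.16592639  1.38242475 -0.00275896  1.57232644 -0.91199181] [[-0.32114414  0.94689661  0.01591414]
 [ 0.94685494  0.32136272 -0.01384647]
 [-0.01822539  0.01062167 -0.99977748]]
top bottle_cap [(0.55, array([400.3, 172.4]))]
side bottle_cap [(0.74, array([315.8, 158.3]))]
top bottle_foot [(0.82, array([391.6, 188.4]))]
side bottle_foot [(0.58, array([304.5, 255.8])), (0.55, array([316.4, 196.1]))]
top bottle_centre [(0.84, array([396.9, 181.9])), (0.3, array([392.7, 189.1]))]
side bottle_centre [(0.83, array([317.8, 178.3]))]
```

View pics/e8.png

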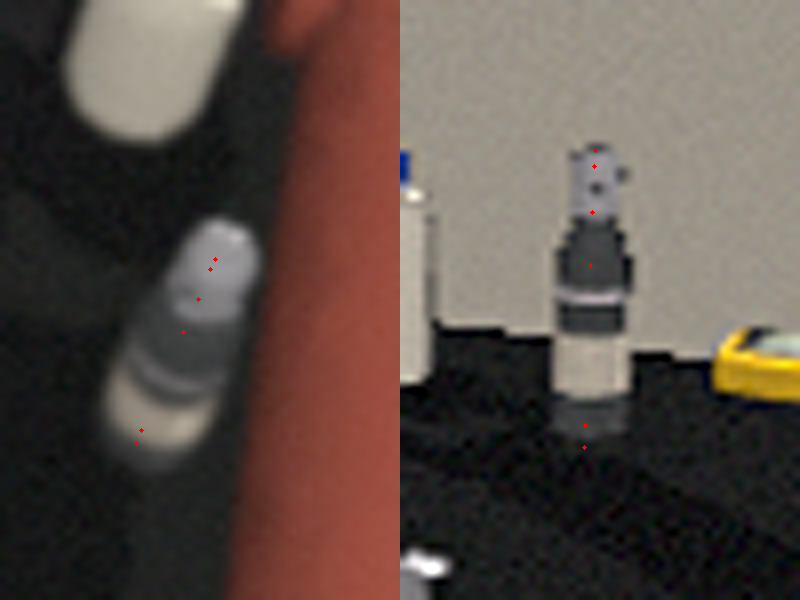

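Run:
```python
from h import *
f=eyes.grab_frame("top"); g=eyes.grab_frame("side")
print(tri([f,g],[(401.7,171.1),(315.5,165.4)]), onz(f,(401.7,171.1),.168))
# mask fit top
gray=f["pixels"].astype(float).mean(2); 
M=np.clip((gray-40)/50,0,1); W=np.zeros_like(M); W[155:200,380:404]=1
r=f["pixels"].astype(int); red=(r[:,:,0]-r[:,:,2])>40
W[red]=0
def cost(q): return (W*(bottlemask(f,np.array([q[0],q[1],0]),np.array([0,0,1.]))-M)**2).sum()
o=minimize(cost,[.595,-.286],method="Nelder-Mead",options=dict(initial_simplex=[[.595,-.286],[.605,-.286],[.595,-.296]],xatol=1e-4,fatol=1e-3)); print("top",o.x,o.fun)
p=[o.x[0],o.x[1],0]
pts=lambda fr:proj(fr,[np.array(p)+[0,0,z] for z in(0,.014,.118,.151,.18,.19)])
crop(f,(400,175),50,75,8,"/tmp/1.png",pts(f));crop(g,(316,180),50,75,8,"/tmp/2.png",pts(g))
cv2.imwrite("pics/e9.png",np.hstack([cv2.imread("/tmp/1.png"),cv2.imread("/tmp/2.png")]))
```

```text
[ 0.59582099 -0.29404719  0.16286319] [ 0.5957847  -0.29177145  0.168     ]
top [ 0.600287   -0.29616662] 32.77782514417532
```

View pics/e9.png

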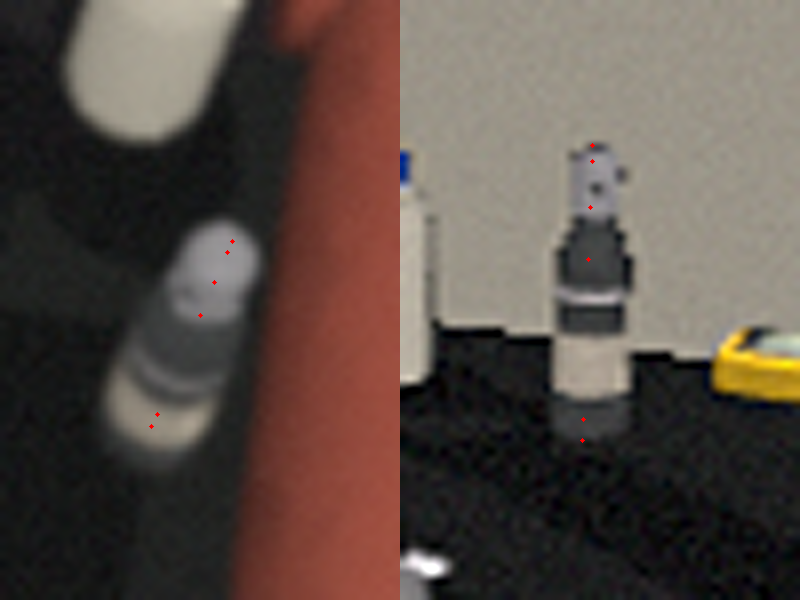

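Run:
```python
from h import *
s=monitor.state();print(s["tool_pos"])
az=1.8945; x=np.array([np.cos(az),np.sin(az),0]); z=np.array([0,0,-1.]); Rt=np.c_[x,np.cross(z,x),z]
print(delta([.597,-.292,.149],Rt))
```

```text
[ 0.61432911 -0.32099655  0.29439135]
(array([-0.0347,  0.058 , -0.2908]), array([ 0.0057,  0.0077, -0.0003]))
```

>>> step_arm(motion=[[-0.035,0.058,-0.04,0.006,0.008,0,0],[-0.035,0.058,-0.12,0.006,0.008,0,0],[-0.035,0.058,-0.2,0.006,0.008,0,0],[-0.035,0.058,-0.2,0.006,0.008,0,0],[-0.035,0.058,-0.2,0.006,0.008,0,0]])

```text
time: 14.0
tool_pos: [0.5966, -0.2914, 0.1945]
tool_rot: [-0.001, 0.583, 0.812, 0.0]
contact_force: [0.4, 0.2, 1.0]
gripper_width: 1.003
```

Run:
```python
from h import *
s=monitor.state();print(s["tool_pos"])
az=1.8945; x=np.array([np.cos(az),np.sin(az),0]); z=np.array([0,0,-1.]); Rt=np.c_[x,np.cross(z,x),z]
print(delta([.597,-.292,.149],Rt))
f,g=two("pics/f1.png",(400,175),(316,165),50,75)
```

```text
[ 0.59658034 -0.29139421  0.19453704]
(array([ 0.0008, -0.0012, -0.0911]), array([-0.0006, -0.0008, -0.0007]))
```

View pics/f1.png

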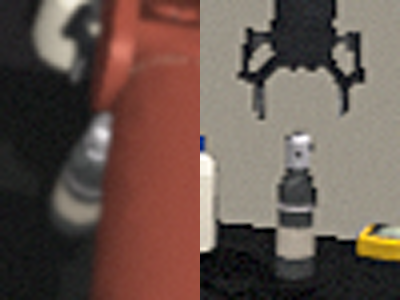

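>>> step_arm(motion=[[0.006,0,-0.05,0,0,0,0],[0.006,0,-0.091,0,0,0,0],[0.006,0,-0.091,0,0,0,0],[0.006,0,-0.091,0,0,0,80],[0.006,0,-0.091,0,0,0,120],[0.006,0,-0.091,0,0,0,160],[0.006,0,-0.091,0,0,0,255],[0.006,0,-0.091,0,0,0,255],[0.006,0,-0.091,0,0,0,255]])

```text
time: 15.0
tool_pos: [0.6002, -0.292, 0.1515]
tool_rot: [0.001, 0.583, 0.812, -0.0]
contact_force: [-1.6, -1.3, 6.6]
gripper_width: 0.353
```

Run:
```python
from h import *
s=log();print(s["tool_pos"],s["contact_force"],s["ft_torque"])
f,g=two("pics/f2.png",(400,175),(316,165),50,75)
```

```text
[ 0.60023646 -0.29202441  0.151509  ] [-1.5521933  -1.25766542  6.60563369] [-0.06827954  0.50439169  0.00782667]
```

View pics/f2.png

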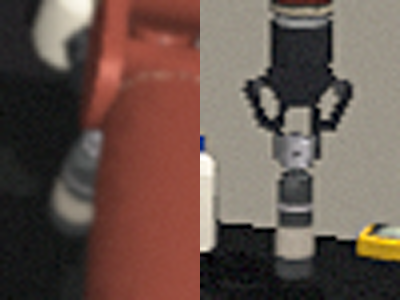

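>>> step_arm(motion=[[0,0,0.02,0,0,0,255],[0,0,0.06,0,0,0,255],[0,0,0.12,0,0,0,255],[0,0,0.18,0,0,0,255],[0,0,0.24,0,0,0,255],[0,0,0.3,0,0,0,255],[0,0,0.33,0,0,0,255],[0,0,0.33,0,0,0,255]])

```text
time: 15.9
tool_pos: [0.6007, -0.2916, 0.3171]
tool_rot: [0.002, 0.583, 0.812, 0.0]
contact_force: [0.3, -0.8, -4.7]
gripper_width: 0.351
```

>>> step_arm(motion=[[-0.003,0.04,0,0,0,0,255],[-0.009,0.12,0,0,0,0,255],[-0.015,0.2,0,0,0,0,255],[-0.021,0.28,0,0,0,0,255],[-0.027,0.36,0,0,0,0,255],[-0.033,0.44,0,0,0,0,255],[-0.039,0.52,0,0,0,0,255],[-0.045,0.6,0,0,0,0,255],[-0.051,0.68,0,0,0,0,255],[-0.055,0.72,0,0,0,0,255]])

```text
time: 16.9
tool_pos: [0.5703, 0.0726, 0.3111]
tool_rot: [-0.003, 0.582, 0.813, -0.001]
contact_force: [0.7, -2.4, -4.5]
gripper_width: 0.354
```

Run:
```python
from h import *
s=log();print(s["tool_pos"],s["contact_force"],s["ft_torque"],s["joint_pos"])
f=eyes.grab_frame("top"); g=eyes.grab_frame("side")
cv2.imwrite("pics/g1.png",np.hstack([f["pixels"],g["pixels"]])[:, :, ::-1]) if 0 else None
crop(f,(285,225),100,110,5,"/tmp/1.png");crop(g,(290,190),60,110,5,"/tmp/2.png")
cv2.imwrite("pics/g1.png",np.hstack([cv2.imread("/tmp/1.png"),cv2.imread("/tmp/2.png")]))
```

```text
[0.57025225 0.07255728 0.31114192] [ 0.67369017 -2.4311162  -4.52854101] [-0.44825999 -0.12852926  0.04770704] [-0.00384492 -0.09821201  1.62978035  0.00196728  1.61504959 -0.33211545]
```

View pics/g1.png

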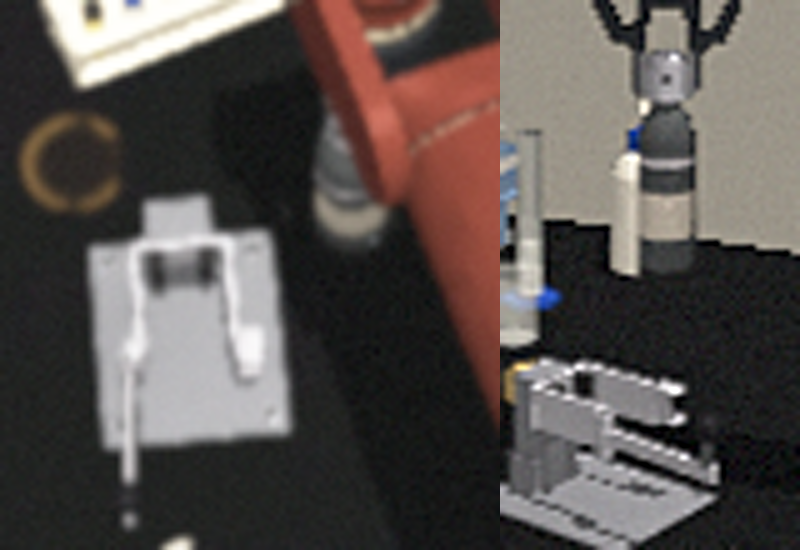

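Run:
```python
from h import *
f=eyes.grab_frame("top"); g=eyes.grab_frame("side")
s=monitor.state(); p=s["tool_pos"]; print(p,s["contact_force"])
b=p.copy(); b[2]=p[2]-.1515
print("foot z",b[2])
pts=lambda fr:proj(fr,[b+[dx*.023,dy*.023,z] for z in(0,.014,.066,.118,.14) for dx,dy in((0,0),)])
print(pts(f).round(1),pts(g).round(1))
# ring outlines
a=np.linspace(0,2*np.pi,40)
def ring(fr): return np.vstack([proj(fr,[b+[.023*np.cos(t),.023*np.sin(t),z] for t in a]) for z in(0,.014,.118)])
print("mass",0)
crop(f,(295,205),40,50,10,"/tmp/1.png",ring(f));crop(g,(293,165),40,50,10,"/tmp/2.png",ring(g))
cv2.imwrite("pics/g2.png",np.hstack([cv2.imread("/tmp/1.png"),cv2.imread("/tmp/2.png")]))
```

```text
[0.57122473 0.06934051 0.3119164 ] [-0.07610098 -0.55274386 -4.30613474]
foot z 0.16041639656568749
[[305.5 213.1]
 [305.6 211.5]
 [306.1 205.4]
 [306.5 198.9]
 [306.7 196. ]] [[292.  189.2]
 [292.1 186. ]
 [292.3 173.9]
 [292.5 161.5]
 [292.5 156.2]]
mass 0
```

View pics/g2.png

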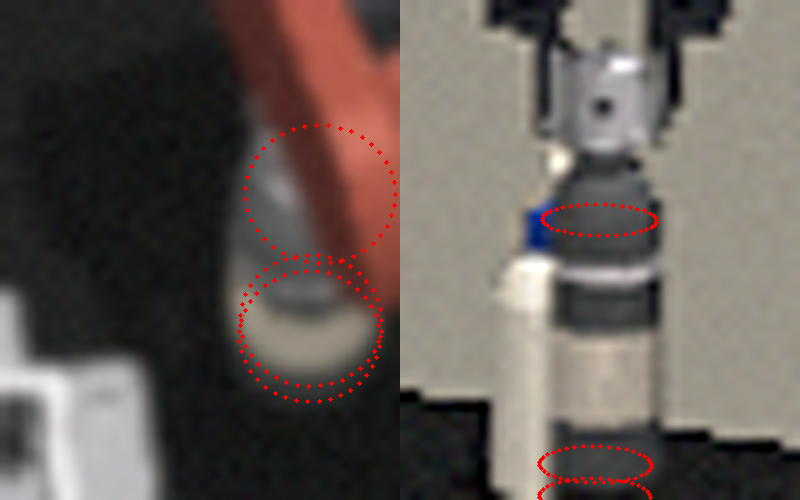

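>>> step_arm(motion=[[0,0.06,0,0,0,0,255],[0,0.13,0,0,0,0,255],[0,0.2,0,0,0,0,255],[0,0.238,0,0,0,0,255],[0,0.238,0,0,0,0,255],[0,0.238,0,0,0,0,255]])

```text
time: 17.7
tool_pos: [0.5722, 0.1868, 0.3132]
tool_rot: [-0.0, 0.584, 0.812, -0.001]
contact_force: [0.3, -1.0, -3.8]
gripper_width: 0.358
```

```bash
cat > ov.py <<'E'
from h import *
import sys
f=eyes.grab_frame("top"); g=eyes.grab_frame("side")
s=monitor.state(); p=s["tool_pos"]; print(p,s["contact_force"],qm(s["tool_rot"]).as_matrix()[:,2].round(4),s["time"])
b=p.copy(); b[2]=p[2]-.1515
a=np.linspace(0,2*np.pi,40)
def ring(fr): return np.vstack([proj(fr,[b+[.023*np.cos(t),.023*np.sin(t),z] for t in a]) for z in(0,.014,.118)])
cx,cy,th=.5702,.1892,-.2683
def T(x,y,z): return [cx+np.cos(th)*x-np.sin(th)*y,cy+np.sin(th)*x+np.cos(th)*y,z]
br=[T(x,y,.006) for x,y in((.085,.065),(.085,-.065),(-.065,-.065),(-.065,.065),(0,0))]+[T(x,sy*.029,.104) for x in np.linspace(-.03,.04,8) for sy in(-1,1)]
crop(f,(273,230),50,62,8,"/tmp/1.png",np.vstack([ring(f),proj(f,br)]));crop(g,(285,205),50,75,8,"/tmp/2.png",np.vstack([ring(g),proj(g,br)]))
A,B=cv2.imread("/tmp/1.png"),cv2.imread("/tmp/2.png"); A=cv2.copyMakeBorder(A,0,B.shape[0]-A.shape[0],0,0,cv2.BORDER_CONSTANT)
cv2.imwrite(sys.argv[1],np.hstack([A,B]))
E
python3 ov.py pics/g3.png
```

```text
[0.57241623 0.18631544 0.31384523] [ 0.13058212 -0.40252707 -5.2260511 ] [-5.0e-04 -1.1e-03 -1.0e+00] 17.8
```

View pics/g3.png

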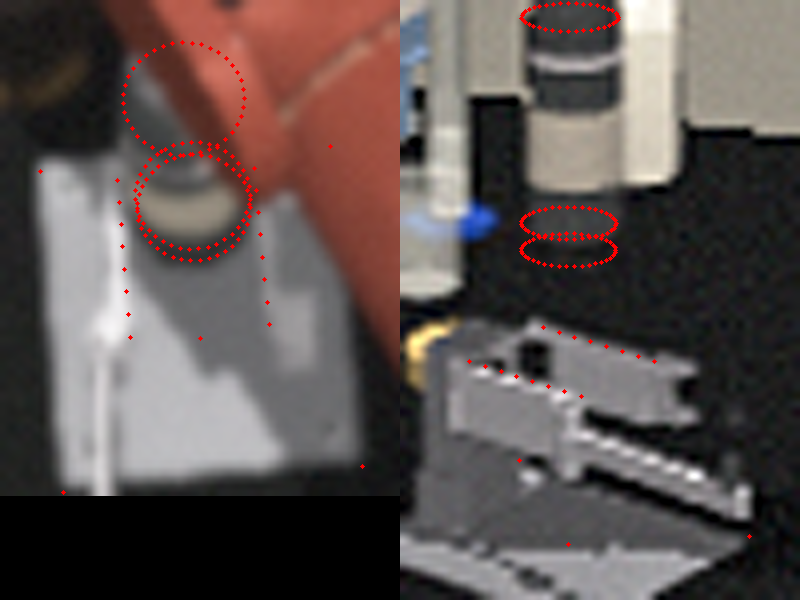

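The overlays match: the bottle rings and the predicted yoke edges line up in both views to within about 0.5 px. I'll shift by (-2, +3) mm and go down with force checks.

>>> step_arm(motion=[[-0.004,0.006,0,0,0,0,255],[-0.004,0.006,-0.03,0,0,0,255],[-0.004,0.006,-0.07,0,0,0,255],[-0.004,0.006,-0.1,0,0,0,255],[-0.004,0.006,-0.1,0,0,0,255],[-0.004,0.006,-0.1,0,0,0,255]])

```text
time: 18.4
tool_pos: [0.5701, 0.1906, 0.2638]
tool_rot: [-0.0, 0.583, 0.812, -0.0]
contact_force: [-0.6, 0.5, -4.3]
gripper_width: 0.351
```

```bash
python3 ov.py pics/g4.png
```

```text
[0.57091136 0.19082015 0.26567871] [-0.20742601 -0.53825067 -3.47341359] [ 2.3e-03  1.0e-04 -1.0e+00] 18.5
```

View pics/g4.png

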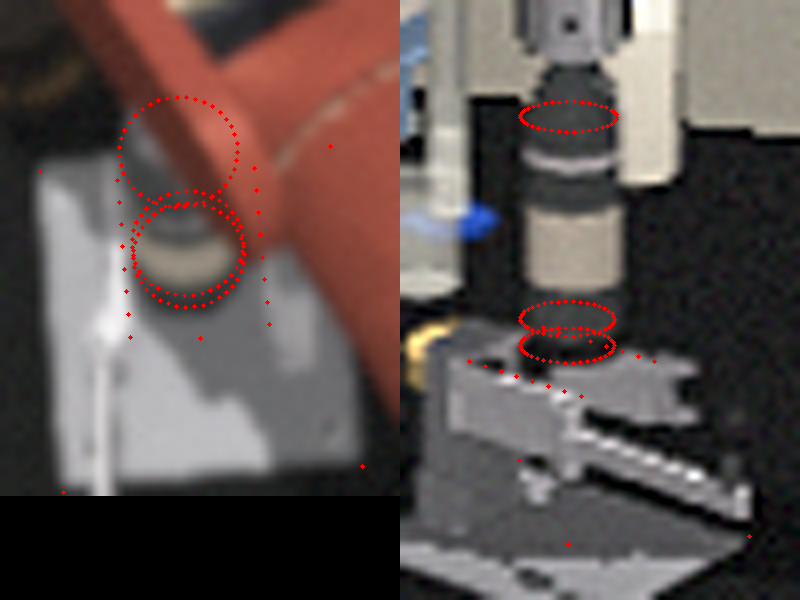

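>>> step_arm(motion=[[0,-0.003,0,0,0,0,255],[0,-0.003,-0.03,0,0,0,255],[0,-0.003,-0.06,0,0,0,255],[0,-0.003,-0.1,0,0,0,255],[0,-0.003,-0.1,0,0,0,255]])

```text
time: 19.0
tool_pos: [0.5675, 0.1887, 0.2088]
tool_rot: [-0.003, 0.583, 0.812, -0.003]
contact_force: [-1.2, 0.5, -5.6]
gripper_width: 0.354
```

>>> step_arm(motion=[[0,0,-0.04,0,0,0,255],[0,0,-0.08,0,0,0,255],[0,0,-0.08,0,0,0,255]])

```text
time: 19.3
tool_pos: [0.5679, 0.1888, 0.1706]
tool_rot: [-0.002, 0.583, 0.812, -0.003]
contact_force: [-1.3, 0.4, -4.7]
gripper_width: 0.357
```

```bash
python3 ov.py pics/g5.png
```

```text
[0.57008715 0.18922899 0.17431747] [ 0.12919341 -0.32570849 -4.52647007] [-7.e-04 -4.e-04 -1.e+00] 19.4
```

View pics/g5.png

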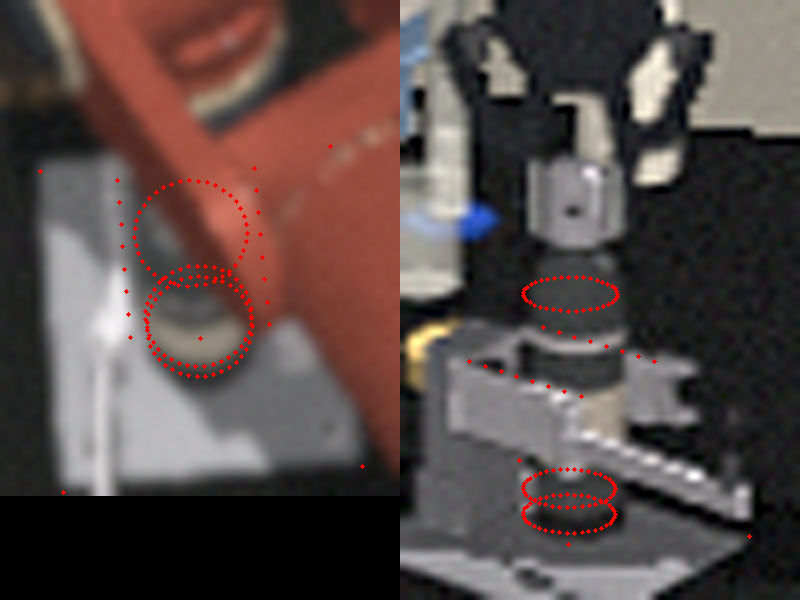

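>>> step_arm(motion=[[0,0,-0.015,0,0,0,255],[0,0,-0.026,0,0,0,255],[0,0,-0.026,0,0,0,255]])

```text
time: 19.7
tool_pos: [0.5699, 0.1892, 0.1608]
tool_rot: [-0.0, 0.583, 0.812, -0.0]
contact_force: [0.3, -0.2, -5.0]
gripper_width: 0.355
```

>>> step_arm(motion=[[0,0,-0.004,0,0,0,255],[0,0,-0.004,0,0,0,255]])

```text
time: 19.9
tool_pos: [0.5703, 0.1893, 0.1595]
tool_rot: [0.0, 0.583, 0.812, 0.0]
contact_force: [0.0, 0.1, -3.4]
gripper_width: 0.358
```

>>> step_arm(motion=[[0,0,-0.003,0,0,0,255],[0,0,-0.003,0,0,0,255]])

```text
time: 20.1
tool_pos: [0.5703, 0.1892, 0.1579]
tool_rot: [0.0, 0.583, 0.812, -0.0]
contact_force: [0.4, -0.4, -4.9]
gripper_width: 0.355
```

>>> step_arm(motion=[[0,0,-0.002,0,0,0,255],[0,0,-0.002,0,0,0,255]])

```text
time: 20.3
tool_pos: [0.5706, 0.1893, 0.1576]
tool_rot: [0.0, 0.583, 0.812, 0.0]
contact_force: [-1.1, -0.3, -2.6]
gripper_width: 0.352
```

>>> step_arm(motion=[[0,0,-0.002,0,0,0,255],[0,0,-0.002,0,0,0,255]])

```text
time: 20.5
tool_pos: [0.5708, 0.1893, 0.1576]
tool_rot: [0.001, 0.583, 0.812, 0.0]
contact_force: [-2.2, -0.8, 3.8]
gripper_width: 0.35
```

>>> step_arm(motion=[[0,0,-0.001,0,0,0,255],[0,0,-0.001,0,0,0,255]])

```text
time: 20.7
tool_pos: [0.5709, 0.1894, 0.1575]
tool_rot: [0.001, 0.583, 0.812, 0.001]
contact_force: [-4.4, -0.6, 6.7]
gripper_width: 0.355
```

Contact is at TCP z = 0.1575, which puts the foot at 6 mm, on the plate. I'll release and rise.

>>> step_arm(motion=[[0,0,0,0,0,0,140],[0,0,0,0,0,0,100],[0,0,0,0,0,0,50],[0,0,0,0,0,0,0],[0,0,0,0,0,0,0],[0,0,0.04,0,0,0,0],[0,0,0.12,0,0,0,0],[0,0,0.22,0,0,0,0],[0,-0.1,0.3,0,0,0,0],[0,-0.2,0.3,0,0,0,0]])

```text
time: 21.7
tool_pos: [0.5723, 0.1013, 0.3103]
tool_rot: [0.004, 0.582, 0.813, 0.003]
contact_force: [1.4, -0.4, 0.5]
gripper_width: 1.004
```

>>> step_arm(motion=[[0,-0.1,0,0,0,0,0],[0,-0.2,0,0,0,0,0],[0,-0.2,0,0,0,0,255],[0,-0.2,0,0,0,0,255]])

```text
time: 22.1
tool_pos: [0.5703, -0.0002, 0.3037]
tool_rot: [0.0, 0.584, 0.812, 0.0]
contact_force: [0.4, 0.3, -0.2]
gripper_width: 0.694
```

Run:
```python
from h import *
s=log(); p=s["tool_pos"]; print(p,s["contact_force"],s["joint_pos"])
f=eyes.grab_frame("top"); g=eyes.grab_frame("side")
cx,cy,th=.5702,.1892,-.2683
def T(x,y,z): return [cx+np.cos(th)*x-np.sin(th)*y,cy+np.sin(th)*x+np.cos(th)*y,z]
print("hinge",T(-.035,.041,.086))
for n in ("gate_knob","gate_hinge"):
  for c,fr in(("top",f),("side",g)): print(c,n,[(round(d["p"],2),np.round(d["uv"],1)) for d in eyes.pinpoint(n,c)[:2]])
kn=[]
for ang in (1.4,1.57,1.75): # bar direction: 0 => -y (from hinge toward right); grows to the front (-x)
    kn.append(T(-.035-.101*np.sin(ang),.041-.101*np.cos(ang),.122))
kn+= [T(-.035,.041,.104)]
print(proj(f,kn),proj(g,kn)); print(kn)
crop(f,(270,245),50,75,8,"/tmp/1.png",proj(f,kn));crop(g,(290,215),50,75,8,"/tmp/2.png",proj(g,kn))
cv2.imwrite("pics/h1.png",np.hstack([cv2.imread("/tmp/1.png"),cv2.imread("/tmp/2.png")]))
```

```text
[ 5.70318575e-01 -1.88877363e-04  3.03741957e-01] [ 0.36694287  0.33241289 -0.18259023] [-1.31001178e-01 -1.10393790e-01  1.65314925e+00  3.99566505e-04
  1.59851698e+00 -4.53690823e-01]
hinge [np.float64(0.5473209951596777), np.float64(0.238011383278048), 0.086]
top gate_knob [(0.53, array([153.2, 322.5])), (0.43, array([259.3, 268.4]))]
side gate_knob [(0.64, array([281. , 220.2])), (0.5, array([265.6, 279. ]))]
top gate_hinge [(0.77, array([259.7, 244.1])), (0.65, array([138.7, 332.1]))]
side gate_hinge [(0.96, array([277.5, 223.4])), (0.6, array([253.6, 298.6]))]
[[267.54270545 269.30759937]
 [262.29238872 270.2084984 ]
 [256.66205715 270.21281058]
 [260.26210776 242.38006725]] [[305.17754227 218.08479398]
 [302.79667429 219.59428485]
 [299.53146204 220.99911091]
 [281.229205   217.30881008]]
[[np.float64(0.4468007167184609), np.float64(0.24784365779111206), 0.122], [np.float64(0.4499131872612986), np.float64(0.2647081800977506), 0.122], [np.float64(0.4562664538770077), np.float64(0.2817157367431498), 0.122], [np.float64(0.5473209951596777), np.float64(0.238011383278048), 0.104]]
```

View pics/h1.png

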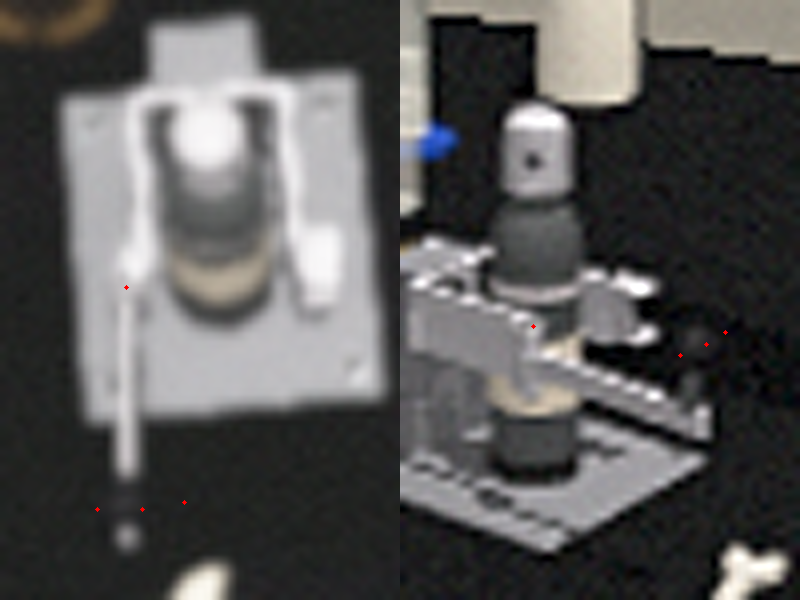

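The bottle stands upright in the yoke: cap at (205,140) in the top crop, and foot flat on the plate at (535,460) in the side crop. The knob is at about (126,500) in the top crop, so the gate is at roughly 1.63 rad. I'll push the knob shut along its arc with closed fingers from the outer side. First the pre-position.

```bash
cat > gate.py <<'E'
from h import *
cx,cy,th=.5702,.1892,-.2683
def T(x,y,z=0): return np.array([cx+np.cos(th)*x-np.sin(th)*y,cy+np.sin(th)*x+np.cos(th)*y,z])
def pose(a,off,z=.116,r=.101):
    k=T(-.035-r*np.sin(a),.041-r*np.cos(a),z); t=th+np.arctan2(-np.sin(a),np.cos(a)) # push azimuth
    p=k-off*np.array([np.cos(t),np.sin(t),0]); x=-np.array([np.cos(t),np.sin(t),0]); zz=np.array([0,0,-1.])
    return p,np.c_[x,np.cross(zz,x),zz]
E
python3 - <<'E'
from gate import *
p,Rt=pose(1.63,.045); print(p, *delta([p[0],p[1],.30],Rt), *delta(p,Rt))
E
```

```text
[0.46616493 0.31310928 0.116     ] [-0.2084  0.6222 -0.0076] [ 1.000e-04  1.000e-04 -4.365e-01] [-0.2084  0.6222 -0.3756] [ 1.000e-04  1.000e-04 -4.365e-01]
```

>>> step_arm(motion=[[-0.03,0.09,0,0,0,-0.08,255],[-0.06,0.18,0,0,0,-0.17,255],[-0.09,0.27,0,0,0,-0.26,255],[-0.12,0.36,0,0,0,-0.35,255],[-0.15,0.45,0,0,0,-0.436,255],[-0.18,0.54,0,0,0,-0.436,255],[-0.208,0.622,0,0,0,-0.436,255],[-0.208,0.622,-0.07,0,0,-0.436,255],[-0.208,0.622,-0.16,0,0,-0.436,255],[-0.208,0.622,-0.26,0,0,-0.436,255]])

```text
time: 23.4
tool_pos: [0.4665, 0.3137, 0.1742]
tool_rot: [0.001, 0.812, 0.583, 0.002]
contact_force: [0.0, 0.1, 1.0]
gripper_width: -0.001
```

Run:
```python
from gate import *
s=log(); print(s["tool_pos"],s["contact_force"],s["joint_pos"],s["gripper_width"])
p,Rt=pose(1.63,.045); print(p, *delta(p,Rt))
f,g=two("pics/h2.png",(265,255),(295,215),50,75)
```

```text
[0.4664622  0.31365549 0.17417304] [0.03583641 0.13607991 1.02630456] [ 4.59811189e-01 -5.74723555e-02  1.81975402e+00 -4.66941499e-04
  1.37515766e+00  7.85895242e-01] -0.0009531365140880264
[0.46616493 0.31310928 0.116     ] [-0.0006 -0.0011 -0.1163] [-0.001   0.0026 -0.001 ]
```

View pics/h2.png

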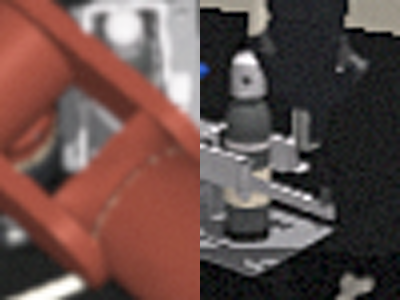

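>>> step_arm(motion=[[0,0,-0.06,0,0,0,255],[0,0,-0.116,0,0,0,255],[0,0,-0.116,0,0,0,255]])

```text
time: 23.8
tool_pos: [0.4647, 0.3113, 0.1142]
tool_rot: [-0.0, 0.813, 0.582, -0.003]
contact_force: [-0.7, -1.3, 0.1]
gripper_width: 0.004
```

Run:
```python
from gate import *
s=log(); print(s["tool_pos"],s["contact_force"])
for a,o in [(1.63,.03),(1.63,.022),(1.5,.022),(1.36,.022),(1.22,.022),(1.08,.022),(.94,.022),(.8,.022),(.66,.022),(.52,.022)]:
    p,Rt=pose(a,o); d,w=delta(p,Rt,s); print([round(float(v),3) for v in [*d,*w]])
```

```text
[0.46473978 0.31134165 0.11415013] [-0.65987804 -1.30371384  0.10645956]
[-0.007, -0.025, 0.004, 0.002, -0.003, 0.001]
[-0.012, -0.04, 0.004, 0.002, -0.003, 0.001]
[-0.024, -0.064, 0.004, 0.002, -0.003, 0.087]
[-0.034, -0.091, 0.004, 0.002, -0.003, 0.18]
[-0.04, -0.119, 0.004, 0.002, -0.003, 0.274]
[-0.042, -0.148, 0.004, 0.003, -0.002, 0.367]
[-0.039, -0.177, 0.004, 0.003, -0.002, 0.461]
[-0.033, -0.205, 0.004, 0.003, -0.002, 0.554]
[-0.023, -0.233, 0.004, 0.003, -0.002, 0.647]
[-0.009, -0.258, 0.004, 0.003, -0.002, 0.741]
```

>>> step_arm(motion=[[-0.007,-0.025,0.004,0,0,0,255],[-0.012,-0.04,0.004,0,0,0,255],[-0.024,-0.064,0.004,0,0,0.087,255],[-0.034,-0.091,0.004,0,0,0.18,255],[-0.04,-0.119,0.004,0,0,0.274,255],[-0.04,-0.119,0.004,0,0,0.274,255]])

```text
time: 24.4
tool_pos: [0.4472, 0.2512, 0.1203]
tool_rot: [0.001, 0.678, 0.735, 0.002]
contact_force: [0.2, 0.6, 0.3]
gripper_width: 0.0
```

Run:
```python
from gate import *
s=log(); print(s["tool_pos"],s["contact_force"])
for a in [1.22,1.08,.94,.8,.66,.52,.38,.24,.1]:
    p,Rt=pose(a,.022); d,w=delta(p,Rt,s); print(a,[round(float(v),3) for v in [*d,*w]])
f,g=two("pics/h3.png",(265,255),(300,215),50,75)
```

```text
[0.44723962 0.25124254 0.12033336] [0.18657698 0.55959711 0.29515661]
1.22 [-0.005, 0.001, -0.009, -0.001, 0.003, 0.002]
1.08 [-0.007, -0.028, -0.009, -0.001, 0.003, 0.095]
0.94 [-0.004, -0.057, -0.009, -0.001, 0.003, 0.188]
0.8 [0.002, -0.085, -0.009, -0.001, 0.003, 0.282]
0.66 [0.012, -0.112, -0.009, -0.001, 0.002, 0.375]
0.52 [0.026, -0.138, -0.009, -0.001, 0.002, 0.468]
0.38 [0.043, -0.161, -0.009, -0.002, 0.002, 0.562]
0.24 [0.063, -0.181, -0.009, -0.002, 0.002, 0.655]
0.1 [0.086, -0.199, -0.009, -0.002, 0.002, 0.748]
```

View pics/h3.png

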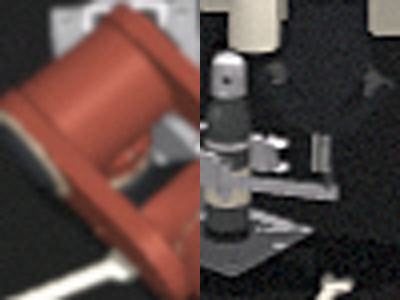

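The bar is following: its tip is now at (332,190) in the side crop, moved from its earlier spot. I'll continue the arc.

>>> step_arm(motion=[[-0.007,-0.028,-0.007,0,0,0.095,255],[-0.004,-0.057,-0.007,0,0,0.188,255],[0.002,-0.085,-0.007,0,0,0.282,255],[0.012,-0.112,-0.007,0,0,0.375,255],[0.026,-0.138,-0.007,0,0,0.468,255],[0.043,-0.161,-0.007,0,0,0.562,255],[0.043,-0.161,-0.007,0,0,0.562,255]])

```text
time: 25.2
tool_pos: [0.4691, 0.1713, 0.1152]
tool_rot: [0.001, 0.319, 0.948, 0.0]
contact_force: [1.3, 0.5, 0.5]
gripper_width: 0.003
```

Run:
```python
from gate import *
s=log(); print(s["tool_pos"],s["contact_force"],s["joint_pos"])
for a in [.38,.3,.24,.16,.1,.05,0,-.03,-.06]:
    p,Rt=pose(a,.022); d,w=delta(p,Rt,s); print(a,[round(float(v),3) for v in [*d,*w]])
f,g=two("pics/h4.png",(275,240),(300,215),50,75)
```

```text
[0.46906245 0.17129365 0.11522339] [1.26447878 0.46332297 0.50870234] [ 2.01074432e-01 -1.51613011e-01  2.01004035e+00 -1.48141989e-04
  1.28127822e+00 -7.20246367e-01]
0.38 [-0.001, -0.001, 0.002, -0.0, 0.001, 0.001]
0.3 [0.011, -0.013, 0.002, -0.0, 0.001, 0.054]
0.24 [0.02, -0.022, 0.002, -0.0, 0.001, 0.094]
0.16 [0.033, -0.032, 0.002, -0.0, 0.001, 0.147]
0.1 [0.043, -0.039, 0.002, -0.0, 0.001, 0.187]
0.05 [0.051, -0.045, 0.002, -0.0, 0.001, 0.221]
0 [0.06, -0.05, 0.002, -0.0, 0.001, 0.254]
-0.03 [0.066, -0.052, 0.002, -0.0, 0.001, 0.274]
-0.06 [0.072, -0.055, 0.002, -0.0, 0.001, 0.294]
```

View pics/h4.png

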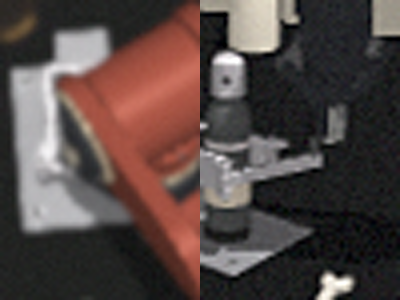

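>>> step_arm(motion=[[0.009,-0.02,0.002,0,0,0.054,255],[0.018,-0.03,0.002,0,0,0.094,255],[0.031,-0.04,0.002,0,0,0.147,255],[0.041,-0.047,0.002,0,0,0.187,255],[0.041,-0.047,0.002,0,0,0.187,255]])

```text
time: 25.8
tool_pos: [0.4885, 0.1487, 0.1156]
tool_rot: [0.0, 0.183, 0.983, 0.0]
contact_force: [0.6, 0.8, -0.6]
gripper_width: 0.001
```

>>> step_arm(motion=[[0.008,-0.006,0,0,0,0.034,255],[0.016,-0.01,0,0,0,0.065,255],[0.016,-0.01,0,0,0,0.065,255]])

```text
time: 26.1
tool_pos: [0.4963, 0.1438, 0.1154]
tool_rot: [0.0, 0.135, 0.991, 0.0]
contact_force: [0.1, -0.0, 0.0]
gripper_width: -0.0
```

Run:
```python
from gate import *
s=log(); print(s["tool_pos"],s["contact_force"])
for a in [0,-.03,-.06]:
    p,Rt=pose(a,.022,r=.105); d,w=delta(p,Rt,s); print(a,[round(float(v),3) for v in [*d,*w]])
f,g=two("pics/h5.png",(275,240),(300,215),50,75)
```

```text
[0.49625108 0.14375948 0.11543788] [ 0.06854025 -0.01718307  0.03010494]
0 [0.004, -0.002, 0.001, -0.0, 0.0, 0.001]
-0.03 [0.01, -0.005, 0.001, -0.0, 0.0, 0.021]
-0.06 [0.016, -0.008, 0.001, -0.0, 0.0, 0.041]
```

View pics/h5.png

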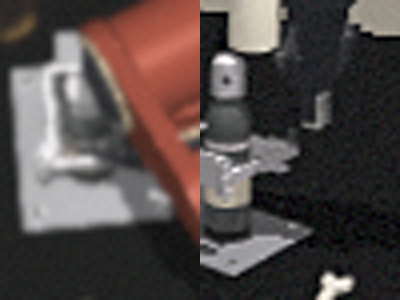

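>>> step_arm(motion=[[0.008,-0.002,0,0,0,0,255],[0.008,-0.002,0,0,0,0,255]])

```text
time: 26.4
tool_pos: [0.5006, 0.1423, 0.1154]
tool_rot: [0.0, 0.134, 0.991, 0.0]
contact_force: [1.1, 0.2, -0.3]
gripper_width: -0.001
```

>>> step_arm(motion=[[0.006,-0.0016,0,0,0,0,255],[0.006,-0.0016,0,0,0,0,255]])

```text
time: 26.6
tool_pos: [0.5016, 0.142, 0.1151]
tool_rot: [-0.003, 0.134, 0.991, 0.0]
contact_force: [-7.0, 1.9, 4.7]
gripper_width: 0.002
```

>>> step_arm(motion=[[0.004,-0.001,0,0,0,0,255],[0.004,-0.001,0,0,0,0,255]])

```text
time: 26.8
tool_pos: [0.5019, 0.1419, 0.115]
tool_rot: [-0.005, 0.134, 0.991, 0.0]
contact_force: [-14.2, 3.1, 9.0]
gripper_width: 0.0
```

The bar is at a hard stop (14 N). I'll back off, clear the view and check.

>>> step_arm(motion=[[-0.03,0.008,0,0,0,0,255],[-0.08,0.02,0,0,0,0,255],[-0.1,0.03,0.1,0,0,0,255],[-0.1,0.03,0.2,0,0,0,255],[-0.1,0.03,0.3,0,0,0,255],[-0.1,-0.07,0.36,0,0,0,255],[-0.1,-0.17,0.36,0,0,0,255],[-0.1,-0.27,0.36,0,0,0,255],[-0.1,-0.37,0.36,0,0,0,255],[-0.1,-0.47,0.36,0,0,0,255]])

```text
time: 27.8
tool_pos: [0.4552, -0.0883, 0.2959]
tool_rot: [0.001, 0.134, 0.991, -0.0]
contact_force: [0.8, 0.0, -0.4]
gripper_width: -0.001
```

Run:
```python
from gate import *
s=log(); print(s["tool_pos"],s["contact_force"],s["time"])
f=eyes.grab_frame("top"); g=eyes.grab_frame("side")
cv2.imwrite("pics/ft.png",f["pixels"][:,:,::-1]);cv2.imwrite("pics/fs.png",g["pixels"][:,:,::-1])
kn=[T(-.035-.101*np.sin(a),.041-.101*np.cos(a),.122) for a in(0,.15)]
crop(f,(273,240),50,75,8,"/tmp/1.png",proj(f,kn));crop(g,(285,215),50,75,8,"/tmp/2.png",proj(g,kn))
cv2.imwrite("pics/h6.png",np.hstack([cv2.imread("/tmp/1.png"),cv2.imread("/tmp/2.png")]))
```

```text
[ 0.45523795 -0.08832789  0.29592914] [ 0.84005087  0.01040242 -0.44106363] 27.8
```

View pics/h6.png

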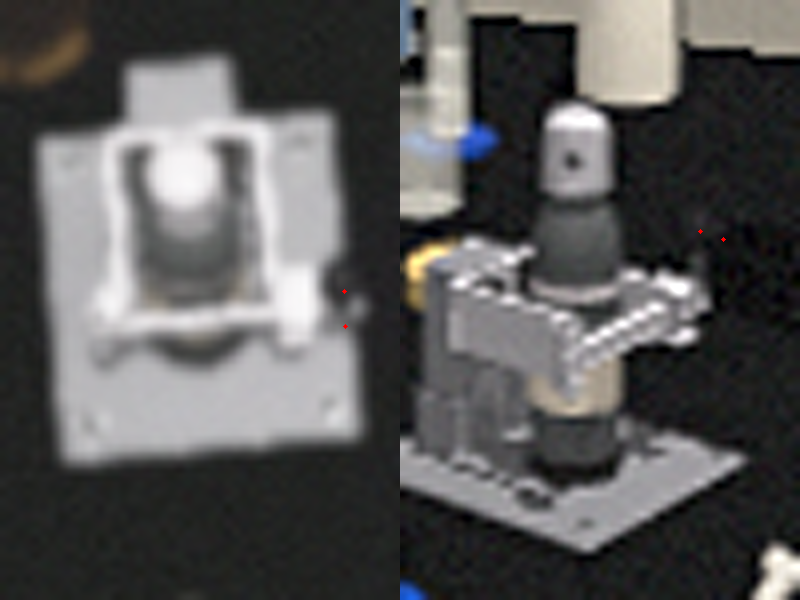

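View pics/ft.png

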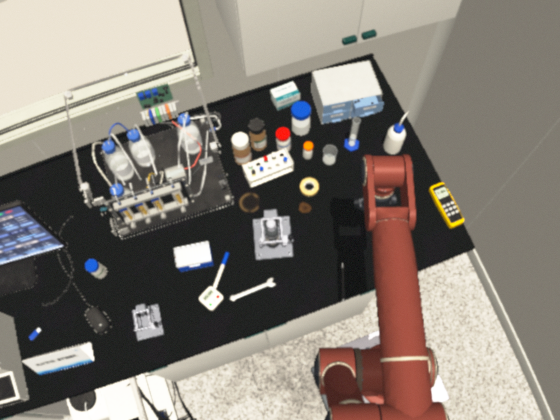

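Both views show the bar across the front inside the fork. The knob is at (343,280) in the top crop, at the predicted shut position. The bottle stands upright in the yoke, foot on the plate. Spanner, meter, tape and beaker are where they were. Handing in.

```bash
python3 -c "
from plant import manip; print(manip.job_done())"
```

```text
the job is handed in; nothing more can be done
None
```

I tipped the gas bottle upright, set it in the larger bracket and swung the bar shut, then handed the job in at about 28 s of the 66 s allowed.

- **Tipping:** I gripped the bottle by its body and tipped it about its foot edge in steps of about 10° or less. It was let go standing, and the pictures showed it upright by itself. I tried to keep the foot lightly loaded throughout. At about 10° of tilt, for roughly 0.3 s, the reading was −4 N, close to the bottle's weight of about 4.5 N. The foot may therefore have been barely touching, or just off the bench, until I lowered the grip by 1–2 mm. At about 20° the reading was −1.4 N, and from then on between 0 and +7 N.
- **Seating:** I took it afresh by the cap and lowered it into the yoke from above. The foot touched the base plate exactly where expected, at 6 mm, and I released it there.
- **Bar:** I pushed the knob round with closed fingers until it hit its stop, at about 14 N sideways.

**Last checks:**
- Both camera views show the bottle upright in the yoke with its foot on the plate.
- The bar lies in the keeper, with the knob within about 1.5 px of its predicted shut position, on the closed side.
- The spanner, meter, tape roll and beaker were in their original places.
- The robot was clear of everything.

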